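# Cover the staining dishes with their own lids

## Robot

A 7-joint arm with a two-finger parallel gripper is mounted at the origin on the work surface. World frame = base frame: x ahead of the robot, y to its left, z up, the work surface at z = 0. Lengths are in m, angles in rad, forces in N, time in s.
With the tool pointing down it reaches from about 0.425 to 0.95 m from the base axis. Payload 4.7 kg.
Tool frame: the origin (TCP) lies midway between the tips of the shut fingers; the grasp point (between the pads) lies 19 mm behind it; z points along the fingers, y is the line along which they close (so a half turn about z gives the same grasp; the last joint's range is limited). The gripper opens to 85 mm and grips with 20 to 120 N. Pads are 22 mm wide; open, the fingers measure 114 mm over their backs; the gripper's body (76 mm by 85 mm) begins 54 mm behind the grasp point. The pads swing forward as they close: fully open they stand 13 mm farther back than shut.
Start: joints at [-1.244, 0.469, -0.049, 1.532, 0.024, 1.141, -0.082], TCP at [0.235, 0.633, 0.199] pointing down, gripper open.
Joint ranges: [-2.59, 2.59], [-0.33, 1.99], [-1.39, 1.29], [0.1, 2.45], [-1.04, 4.18], [0.21, 1.99], [-2.66, 2.66]. Speed limits (rad/s): [2.57, 2.57, 3.14, 3.14, 3.14, 3.14, 3.14].

## Interface

Orientations are given as a unit quaternion [x, y, z, w].
In Python, from rig import * gives the robot as it stands. The module is installed in compiled form; this text tells all that it offers.
- The arm moves only by the shell command python3 -m crank 'ROWS' [FORCE]. ROWS is JSON, a list of rows, each an object with "twist": the turn, a rotation vector about the tool's x, y, z in degrees, a list of three; "offset": the shift along the tool's x, y, z in mm, a list of three; "fingers": the finger opening in mm, from 0 to 85.4. In form: [{"twist": [wx, wy, wz], "offset": [tx, ty, tz], "fingers": fingers}, ...]. A call has 1 to 12 rows; each row is the pose to reach, as a shift and turn from the pose commanded when the call began, along the tool's axes at that moment; what a row does not reach only later rows make up. A row lasts 1/12 s, in which the tool goes at most 41.7 mm and 7.16 degrees, less where a joint would pass 70% of its speed; a pose out of reach is approached as far as the arm can. A call with a gripper value outside its range is refused whole. The fingers move at their own pace and stop on an object; FORCE is the grip in N (left out, the last holds). Time passes only in rows, so rows that repeat a pose let the fingers close. It gives the time, the measured TCP pose, the force, the opening and the grip force at its end, in the units of the state.
- sense(): the state, without advancing time (a new reading comes with each control period).
- read_camera(name): name is "scene" or "top"; returns a dict with "pixels" (400x640x3 uint8, red, green, blue), "vertical_fov" (degrees; the focal length in pixels is half the picture's height over the tangent of half this angle, whatever the lens; pixels are square), "cx", "cy" (the principal point, pixels), "xyz" and "attitude" of the camera in the world. Camera axes: x right, y down, z forward; pixel columns grow to the right and rows downward; lengths in m; the calibration is good to about 2 mm. A picture is of the moment at which its call begins. There is no depth.
- hand_in(): hands the job in; it is judged then, once.
Trained networks look in the newest picture that a camera, given by its name, has taken for a name from the list of things; names that differ only in an ending like _2 or _b are one class to them, and where a whole thing is asked for, a point or a joint stands for the part that bears it (a point fixed in the world has none). Each returns a list of dicts, best first, with "confidence" (0 to 1); they miss things now and then, are a little off and sometimes report something else, mostly with a low value. They report only what shows in the picture. A call takes as long as a camera call. They do not tell look-alikes from the thing itself.
- regions_of(label, camera): "pixels" (400x640 bool, what is visible of it) and "bbox" ([left, top, right, bottom] in pixels, round what is visible of it).
The state is a dict: "time_s": time; "joint_pos": joint angles; "joint_velocities": joint speeds; "effort": joint torques, N m; "tcp_pos": TCP position; "ee_rot": TCP orientation; "wrist_force": force on the tool from outside, world axes, zero at the start; "moment": the same for the moment, N m; "opening": finger opening in m; "grip_force": force on a finger pad.
Only numpy, scipy, OpenCV 4.12 (cv2) and the standard library are available. Lean on these libraries where they do the work, as an engineer would, in place of code of your own. Each camera call takes 0.05 s, during which the arm holds its last target. There are 200 camera calls.

## Task

The slides and sections in the four open porcelain dishes must be kept free of dust: put each of the four lids, knob up, on the dish whose shape and size it fits (small round, wide round, square, oblong), centred, squared up with the dish and seated level on the rim. Set the lids down gently rather than dropping them, and leave the dishes, the beaker and the dropper bottle standing where they are.

Things in the scene. Friction and masses are not known exactly. Their poses are not given: they have to be found in the camera images.
- lid_round: small round white glazed porcelain lid: plate 72 mm in diameter, boss under it 34 mm in diameter, round knob on top 20 mm in diameter; about 80 g. Origin: centre of its underside (the bottom of the boss), z up through the knob. It lies on the bench knob up: boss from z 0 to 4 mm, plate from 4 to 10 mm, knob from 10 to 38 mm above its origin; take it by the knob from above. Seated, its origin is 4 mm below the rim of its dish. Belongs to jar_round.
- lid_wide: large round white porcelain lid: plate 108 mm in diameter, boss 68 mm in diameter, round knob 20 mm in diameter; about 180 g. Origin: centre of its underside (the bottom of the boss), z up through the knob. It lies on the bench knob up: boss from z 0 to 4 mm, plate from 4 to 10 mm, knob from 10 to 38 mm above its origin; take it by the knob from above. Seated, its origin is 4 mm below the rim of its dish. Belongs to dish_wide.
- lid_square: square white porcelain lid: plate 86 x 86 mm, boss 46 x 46 mm, square knob 20 x 20 mm, sides along its x and y axes; about 140 g. Origin: centre of its underside (the bottom of the boss), z up through the knob. It lies on the bench knob up: boss from z 0 to 4 mm, plate from 4 to 10 mm, knob from 10 to 38 mm above its origin; take it by the knob from above. Seated, its origin is 4 mm below the rim of its dish. Belongs to dish_square; fits any of the four ways round.
- lid_oblong: oblong white porcelain lid: plate 122 mm (its x axis) x 76 mm (y), boss 82 x 36 mm, bar-shaped knob 50 mm long (x) x 18 mm wide (y); about 180 g. Origin: centre of its underside (the bottom of the boss), z up through the knob. It lies on the bench knob up: boss from z 0 to 4 mm, plate from 4 to 10 mm, knob from 10 to 38 mm above its origin; take it by the knob from above. Seated, its origin is 4 mm below the rim of its dish. Belongs to dish_oblong; fits either way round.
- jar_round: small round open white porcelain jar: 62 mm outside diameter, 5 mm wall (mouth 52 mm), 52 mm high; about 260 g. Origin: centre of its underside on the bench, z up. Loose; stands on the bench open side up, with dry preparations lying or standing inside, well below the rim. 
- dish_wide: wide round open white porcelain dish: 98 mm outside diameter, 6 mm wall (mouth 86 mm), 40 mm high; about 400 g. Origin: centre of its underside on the bench, z up. Loose; stands on the bench open side up, with dry preparations lying or standing inside, well below the rim. 
- dish_square: square open white porcelain dish: 76 x 76 mm outside, 6 mm wall (mouth 64 x 64 mm), 50 mm high, sides along its x and y axes; about 380 g. Origin: centre of its underside on the bench, z up. Loose; stands on the bench open side up, with dry preparations lying or standing inside, well below the rim. 
- dish_oblong: oblong open white porcelain slide trough: 112 mm (its x axis) x 66 mm (y) outside, 6 mm wall (mouth 100 x 54 mm), 45 mm high; about 420 g. Origin: centre of its underside on the bench, z up. Loose; stands on the bench open side up, with dry preparations lying or standing inside, well below the rim. 
- beaker: bystander, leave it standing: clear glass beaker, 50 mm in diameter, 70 mm high. Origin: centre of its underside. Light and easily tipped.
- dropper_bottle: bystander, leave it standing: brown glass dropper bottle with a black cap and rubber bulb, 34 mm in diameter, 76 mm high. Origin: centre of its underside.
Things that resemble listed ones, but are neither listed nor needed, are in the scene too. What is shaped like the lid_wide but pink or turquoise is not meant.

How it is judged:
By the outcome, as a careful person would: the job done as asked, in the order asked, and still so for the second after the job is handed in, with the robot touching nothing.
It also fails if it takes over 106 s, if anything falls off the work surface, if the arm or the gripper's body presses on something with over 40 N, if the wrist force passes 120 N, or if a joint passes its speed limit or range.

## Working session

There is one attempt and no reset: what is moved stays moved. The work goes in short steps, Python scripts to look and compute and a shell command to move; the robot and the scene stay as the last step left them, time stands still between calls to the robot, and variables do not carry over. Pictures are saved under pics/ and viewed, at most 14 in all, crops included, and the job is handed in when it is done.

```bash
mkdir -p pics; cat > h.py <<'E'
from rig import *
import numpy as np, cv2
from scipy.spatial.transform import Rotation as R
E
python3 - <<'E'
from h import *
for n in ("scene","top"):
    c=read_camera(n); cv2.imwrite(f"pics/{n}0.png",c["pixels"][...,::-1])
    print({k:v for k,v in c.items() if k!="pixels"})
    for l in ["lid_round","lid_wide","lid_square","lid_oblong","jar_round","dish_wide","dish_square","dish_oblong","beaker","dropper_bottle"]:
        print(n,l,[(round(r["confidence"],2),r["bbox"]) for r in regions_of(l,n)])
s=sense();print(s)
E
```

```text
{'vertical_fov': 55.25241985450386, 'cx': 322.7162128032253, 'cy': 203.6254446001369, 'xyz': array([ 0.98072033, -0.5389431 ,  1.00576739]), 'attitude': array([ 0.90079055,  0.28245814, -0.10659434, -0.31214009])}
scene lid_round [(0.55, [257.2, 226.3, 279.9, 244.8])]
scene lid_wide [(0.87, [366.2, 138.2, 390.5, 154.2]), (0.79, [390.0, 114.2, 420.0, 133.4]), (0.7, [404.0, 158.5, 429.7, 180.7])]
scene lid_square [(0.23, [364.8, 139.5, 392.1, 155.7])]
scene lid_oblong [(0.89, [288.9, 264.4, 337.0, 314.8])]
scene jar_round [(0.83, [364.3, 198.6, 384.6, 219.6])]
scene dish_wide [(0.9, [187.2, 250.1, 224.0, 285.7])]
scene dish_square [(0.59, [308.7, 131.5, 329.1, 155.5])]
scene dish_oblong [(0.93, [189.3, 302.7, 241.2, 346.7])]
scene beaker [(0.53, [337.2, 157.9, 356.2, 181.4])]
scene dropper_bottle [(0.51, [312.2, 219.7, 320.8, 240.3])]
{'vertical_fov': 42.38335504181433, 'cx': 319.8892226263358, 'cy': 198.84099996311528, 'xyz': array([0.29739691, 0.09075268, 1.74990518]), 'attitude': array([-0.69815278,  0.71330904, -0.04444616,  0.04239622])}
top lid_round [(0.66, [364.8, 206.2, 385.7,
[... 729 characters left out ...]
 ,  0.46857613, -0.0486231 ,  1.53249141,  0.02413931,
        1.14100753, -0.0822882 ]), 'joint_velocities': array([-5.94513504e-05,  3.26165448e-04,  1.49311602e-03,  6.73154358e-04,
       -1.12946738e-03, -2.79956240e-04, -1.82223322e-04]), 'effort': array([ 8.23195182e-05, -5.10167098e+01, -4.68344148e-02, -2.38018405e+01,
        1.08425200e-02,  1.01491729e-03,  1.96728530e-05]), 'tcp_pos': array([0.23510131, 0.63275879, 0.19885469]), 'ee_rot': array([1.76941980e-01, 9.84221283e-01, 5.23000142e-05, 1.25086977e-06]), 'wrist_force': array([ 0.05826144,  0.50529242, -0.28490666]), 'moment': array([ 0.00685006, -0.02700493, -0.02328269]), 'grip_force': 0.0, 'opening': 0.08552428816904366}
```

View pics/scene0.png

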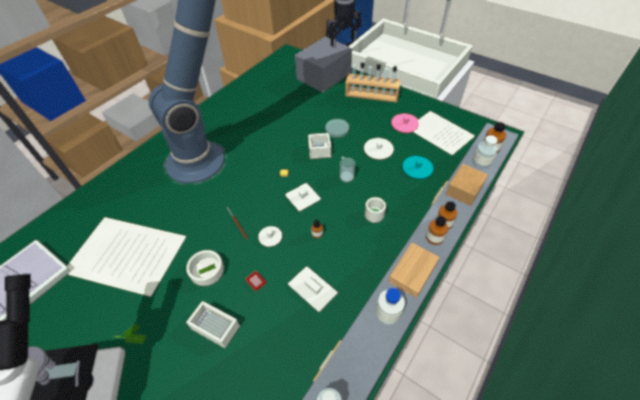

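View pics/top0.png

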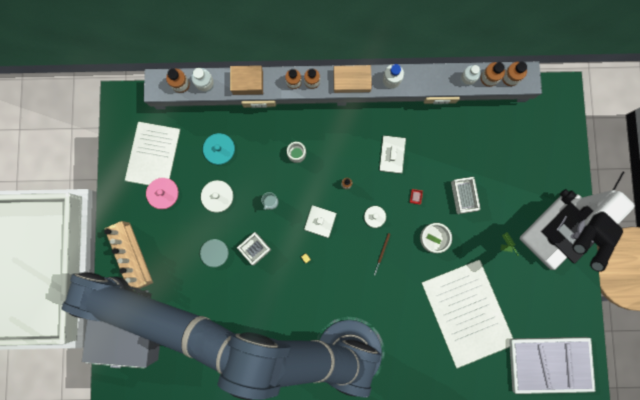

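```bash
cat >> h.py <<'E'
from scipy.optimize import minimize
C=lambda d:[(d/2*np.cos(a),d/2*np.sin(a)) for a in np.linspace(0,2*np.pi,72,endpoint=False)]
B=lambda a,b:[(a/2,b/2),(-a/2,b/2),(-a/2,-b/2),(a/2,-b/2)]
P=dict(lid_round=(C(.072),.004,.010,(375,216)),lid_wide=(C(.108),.004,.010,(216,196)),lid_square=(B(.086,.086),.004,.010,(320,221)),
 lid_oblong=(B(.122,.076),.004,.010,(393,154)),jar_round=(C(.062),0,.052,(296,152)),dish_wide=(C(.098),0,.040,(436,237)),
 dish_square=(B(.076,.076),0,.050,(253,249)),dish_oblong=(B(.112,.066),0,.045,(466,195)))
def f_(c): return 200/np.tan(np.radians(c["vertical_fov"]/2))
def proj(c,p):
    q=R.from_quat(c["attitude"]).inv().apply(np.asarray(p)-c["xyz"])
    return q[:,:2]/q[:,2:]*f_(c)+[c["cx"],c["cy"]]
def ground(c,px,z):
    d=R.from_quat(c["attitude"]).apply([(px[0]-c["cx"])/f_(c),(px[1]-c["cy"])/f_(c),1.])
    return c["xyz"]+d*(z-c["xyz"][2])/d[2]
S=8
def hull(c,sh,z0,z1,x,y,a):
    ca,sa=np.cos(a),np.sin(a)
    p=[(x+u*ca-v*sa,y+u*sa+v*ca,z) for u,v in sh for z in (z0,z1)]
    return cv2.convexHull(proj(c,p).astype(np.float32))[:,0]
def take(n,k=3):
    cs=[read_camera(n) for _ in range(k)]; c=cs[0]; c["img"]=np.mean([d["pixels"] for d in cs],0); return c
def fit(cams,name,seed=None,z=0.,thr=None):
    sh,z0,z1,px=P[name]; z0+=z;z1+=z
    seed=ground(cams[0],px,z1)[:2] if seed is None else seed
    data=[]
    for c in cams:
        h=hull(c,sh,z0,z1,*seed,0); o=np.floor(h.min(0)-12).astype(int); e=np.ceil(h.max(0)+12).astype(int)
        g=c["img"][o[1]:e[1],o[0]:e[0],0].astype(np.float32)
        G=cv2.resize(g,None,fx=S,fy=S,interpolation=cv2.INTER_CUBIC)
        t=(np.percentile(g,10)+np.percentile(g,90))/2 if thr is None else thr
        cn,_=cv2.findContours((G>t).astype(np.uint8),cv2.RETR_EXTERNAL,cv2.CHAIN_APPROX_NONE)
        m=np.zeros(G.shape,np.uint8); hc=proj(c,[[*seed,z1]])[0]
        cn=max(cn,key=cv2.contourArea)
        cv2.drawContours(m,[cv2.convexHull(cn)],-1,1,-1); data.append((c,o,m))
    def cost(p):
        t=0
        for c,o,m in data:
            h=(hull(c,sh,z0,z1,*p)-o+.5)*S-.5
            r=np.zeros_like(m); cv2.fillConvexPoly(r,np.round(h*16).astype(np.int32),1,cv2.LINE_8,4)
            t+=np.count_nonzero(r!=m)/m.sum()
        return t
    rnd=len(sh)>4
    best=None
    for a in ([0] if rnd else np.radians(np.arange(0,180 if 'oblong' in name else 90,22.5))):
        r=minimize(cost,[*seed,a],method="Nelder-Mead",options=dict(initial_simplex=[[*seed,a],[seed[0]+.01,seed[1],a],[seed[0],seed[1]+.01,a],[*seed,a+.15]],xatol=1e-4,fatol=1e-5))
        if best is None or r.fun<best.fun: best=r
    x,y,a=best.x; per=180 if 'oblong' in name else 90
    return np.array([x*1e3,y*1e3,0 if rnd else np.degrees(a)%per]).round(1),round(best.fun/len(cams),3)
E
python3 - <<'E'
from h import *
t,s=take("top"),take("scene")
for n in P:
    a,e=fit([t],n); b,f=fit([s],n,a[:2]/1e3); c,g=fit([t,s],n,a[:2]/1e3)
    print(n,a,e,b,f,c,g,"reach",round(np.hypot(*c[:2])))
for l,z,px in(("beaker",.07,(269,201)),("bottle",.07,(347,184))): print(l,ground(t,px,z))
E
```

```text
lid_round [ 449.2 -101.3    0. ] 0.028 [447.5 -97.5   0. ] 0.051 [448.4 -99.8   0. ] 0.08 reach 459
lid_wide [530.5 435.2   0. ] 0.013 [529.5 439.1   0. ] 0.05 [530.2 436.1   0. ] 0.059 reach 687
lid_square [436.9  84.7  70.6] 0.036 [436.   88.9  71.1] 0.066 [436.4  86.3  70.3] 0.069 reach 445
lid_oblong [ 663.5 -169.2  172.3] 0.035 [ 661.6 -165.5  172.3] 0.042 [ 662.4 -167.   172.3] 0.061 reach 683
jar_round [674.8 160.7   0. ] 0.073 [670.9 165.7   0. ] 0.071 [673.6 163.1   0. ] 0.105 reach 693
dish_wide [ 372.3 -302.7    0. ] 0.045 [ 367.8 -295.5    0. ] 0.042 [ 370.9 -300.6    0. ] 0.101 reach 477
dish_square [349.6 308.   40.4] 0.036 [350.8 326.9  84.5] 0.464 [349.3 308.3  41. ] 0.28 reach 466
dish_oblong [ 513.4 -408.2    7.4] 0.047 [ 510.8 -403.6    8.8] 0.06 [ 512.5 -405.9    7.1] 0.081 reach 654
beaker [0.50125903 0.2506144  0.07      ]
bottle [ 0.55215121 -0.00669871  0.07      ]
```

```bash
python3 - <<'E'
from h import *
t,s=take("top"),take("scene")
rows=[]
for c in(t,s):
    row=[]
    for n in("jar_round","dish_wide","dish_square","dish_oblong"):
        p,_=fit([t],n); sh,z0,z1,_=P[n]; x,y,a=p[0]/1e3,p[1]/1e3,np.radians(p[2])
        if c is s: x-=.0015;y+=.004
        o=proj(c,[[x,y,.02]])[0].astype(int)-20
        im=cv2.resize(c["img"][o[1]:o[1]+40,o[0]:o[0]+40].astype(np.uint8),(200,200),interpolation=cv2.INTER_NEAREST)
        for zz,col in((z1,(255,0,0)),(z0,(0,0,255))):
            h=hull(c,sh,zz,zz,x,y,a); cv2.polylines(im,[np.round((h-o+.5)*5).astype(int)],True,col,1)
        row.append(im)
    rows.append(np.hstack(row))
cv2.imwrite("pics/ov.png",np.vstack(rows)[...,::-1])
E
```

```text
(no output)
```

View pics/ov.png

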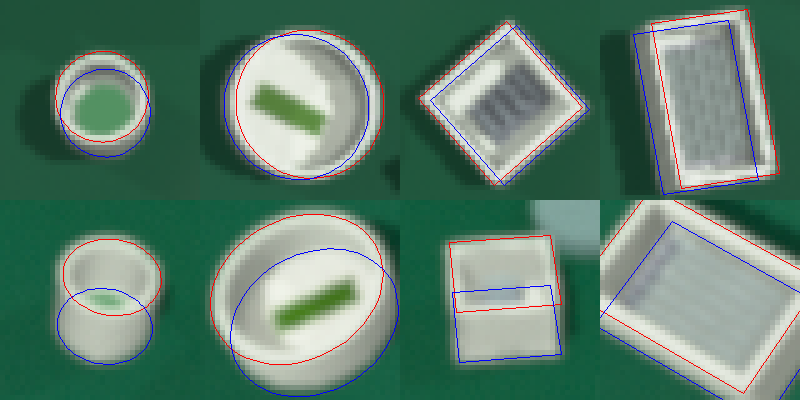

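```bash
sed -i 's|t=(np.percentile(g,10)+np.percentile(g,90))/2 if thr is None|t=(np.percentile(g,10)*.68+np.percentile(g,90)*.32) if thr is None|' h.py
python3 - <<'E'
from h import *
t,s=take("top"),take("scene")
for n in P:
    a,e=fit([t],n); b,f=fit([s],n,a[:2]/1e3+[-.0015,.004],thr=165 if n=="dish_square" else None)
    print(n,a,e,b,f,b-a)
E
```

```text
lid_round [ 448.8 -101.6    0. ] 0.084 [449.  -99.2   0. ] 0.128 [0.2 2.4 0. ]
lid_wide [530.9 435.9   0. ] 0.056 [530.9 437.1   0. ] 0.122 [0.  1.2 0. ]
lid_square [437.4  84.5  70.4] 0.083 [436.8  88.1  73.5] 0.132 [-0.6  3.6  3.1]
lid_oblong [ 663.3 -169.2  172.3] 0.076 [ 662.4 -165.9  172.3] 0.092 [-0.9  3.3  0. ]
jar_round [675.  161.5   0. ] 0.12 [673.1 165.5   0. ] 0.142 [-1.9  4.   0. ]
dish_wide [ 372.6 -302.4    0. ] 0.029 [ 368.5 -296.8    0. ] 0.04 [-4.1  5.6  0. ]
dish_square [349.3 307.7  39.1] 0.079 [345.8 312.8  39.7] 0.058 [-3.5  5.1  0.6]
dish_oblong [ 513.7 -408.4    6.6] 0.081 [ 512.7 -404.    10.4] 0.097 [-1.   4.4  3.8]
```

```bash
cat > go.py <<'E'
# usage: go.py yaw x y z [x y z ...]  (mm, yaw of tool y in world deg) -> offsets/twist from the present pose
import sys; from h import *
s=sense(); r=R.from_quat(s["ee_rot"]); v=list(map(float,sys.argv[1:])); a=np.radians(v[0])
y=np.array([np.cos(a),np.sin(a),0]); z=np.array([0,0,-1.]); x=np.cross(y,z)
print("t",round(s["time_s"],2),"tcp",(s["tcp_pos"]*1e3).round(1),"open",round(s["opening"]*1e3,1),"F",s["wrist_force"].round(1),"grip",round(s["grip_force"]),"j7",s["joint_pos"][6].round(2))
print("twist",np.degrees((r.inv()*R.from_matrix(np.c_[x,y,z])).as_rotvec()).round(1))
for i in range(1,len(v),3): print(r.inv().apply(np.array(v[i:i+3])-s["tcp_pos"]*1e3).round(1))
E
python3 go.py 60 530.5 437 120 530.5 437 14
```

```text
t 2.0 tcp [235.1 632.8 198.8] open 85.4 F [-0.5 -0.2  1.2] grip 0 j7 -0.08
twist [ 0.  -0.   9.6]
[-345.1  -80.6   78.8]
[-345.1  -80.6  184.8]
```

```bash
python3 -m crank '[{"twist":[0,0,4],"offset":[-30,-7,7],"fingers":55},{"twist":[0,0,9.6],"offset":[-345,-80.5,79],"fingers":55},{"twist":[0,0,9.6],"offset":[-345,-80.5,79],"fingers":55},{"twist":[0,0,9.6],"offset":[-345,-80.5,79],"fingers":55},{"twist":[0,0,9.6],"offset":[-345,-80.5,79],"fingers":55},{"twist":[0,0,9.6],"offset":[-345,-80.5,79],"fingers":55},{"twist":[0,0,9.6],"offset":[-345,-80.5,79],"fingers":55},{"twist":[0,0,9.6],"offset":[-345,-80.5,79],"fingers":55},{"twist":[0,0,9.6],"offset":[-345,-80.5,79],"fingers":55},{"twist":[0,0,9.6],"offset":[-345,-80.5,79],"fingers":55},{"twist":[0,0,9.6],"offset":[-345,-80.5,79],"fingers":55},{"twist":[0,0,9.6],"offset":[-345,-80.5,79],"fingers":55}]' 60; python3 go.py 60 530.5 437 14
```

```text
time_s: 3.0
tcp_pos: [0.5301, 0.4375, 0.1197]
ee_rot: [0.259, 0.966, 0.0, -0.0]
wrist_force: [0.3, 1.0, -1.1]
opening: 0.0549
grip_force: 0.0
t 3.0 tcp [530.1 437.5 119.7] open 54.9 F [ 0.3  1.  -1.1] grip 0 j7 0.32
twist [ 0.  -0.1  0. ]
[ -0.7  -0.3 105.7]
```

```bash
python3 -m crank '[{"twist":[0,0,0],"offset":[-0.7,0,30],"fingers":45},{"twist":[0,0,0],"offset":[-0.7,0,65],"fingers":45},{"twist":[0,0,0],"offset":[-0.7,0,90],"fingers":45},{"twist":[0,0,0],"offset":[-0.7,0,102],"fingers":45},{"twist":[0,0,0],"offset":[-0.7,0,105.5],"fingers":45},{"twist":[0,0,0],"offset":[-0.7,0,105.5],"fingers":25},{"twist":[0,0,0],"offset":[-0.7,0,105.5],"fingers":15},{"twist":[0,0,0],"offset":[-0.7,0,105.5],"fingers":10},{"twist":[0,0,0],"offset":[-0.7,0,105.5],"fingers":10},{"twist":[0,0,0],"offset":[-0.7,0,105.5],"fingers":10},{"twist":[0,0,0],"offset":[-0.7,0,105.5],"fingers":10}]' 60; python3 go.py 60 530.5 437 120; python3 - <<'E'
from h import *
t,s=take("top",1),take("scene",1)
cv2.imwrite("pics/g1.png",np.hstack([cv2.resize(t["img"][150:240,170:270],(400,360)),cv2.resize(s["img"][100:190,330:430],(400,360))])[...,::-1])
E
```

```text
time_s: 3.92
tcp_pos: [0.5315, 0.4371, 0.0152]
ee_rot: [0.259, 0.966, 0.001, 0.0]
wrist_force: [0.2, -0.3, -0.2]
opening: 0.0098
grip_force: 0.0
t 3.92 tcp [531.5 437.1  15.2] open 9.8 F [ 0.2 -0.3 -0.2] grip 0 j7 0.33
twist [0.1 0.  0. ]
[   0.8   -0.4 -104.8][ WARN:0@1.426] global loadsave.cpp:1063 imwrite_ Unsupported depth image for selected encoder is fallbacked to CV_8U.
```

View pics/g1.png

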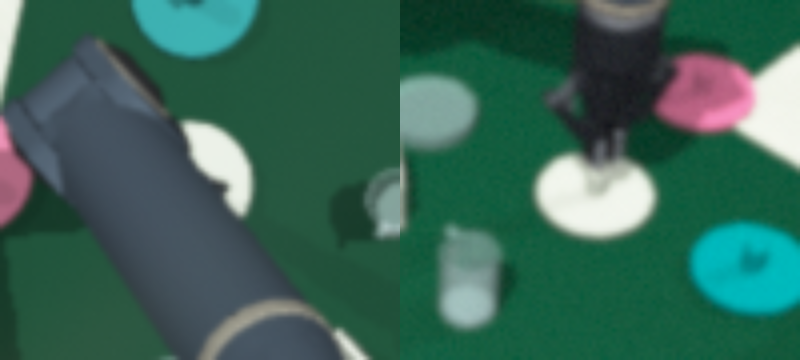

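```bash
python3 - <<'E'
from h import *
s=take("scene",3); st=sense(); tcp=st["tcp_pos"]
a,e=fit([s],"lid_wide",np.array([.53,.437])); print(a,e)
x,y=a[:2]/1e3
o=np.array([340,115]);im=cv2.resize(s["img"][115:190,340:440].astype(np.uint8),(800,600),interpolation=cv2.INTER_CUBIC)
for z,col in((.01,(255,0,0)),):
    cv2.polylines(im,[np.round((hull(s,C(.108),z,z,x,y,0)-o+.5)*8).astype(int)],True,col,1)
for z in(.01,.038): cv2.polylines(im,[np.round((hull(s,C(.02),z,z,x,y,0)-o+.5)*8).astype(int)],True,(0,0,255),1)
for z in(0,.019): cv2.circle(im,tuple(np.round((proj(s,[tcp+[0,0,z]])[0]-o+.5)*8).astype(int)),4,(255,0,255),-1)
cv2.imwrite("pics/g2.png",im[...,::-1])
E
```

```text
[530.7 436.1   0. ] 0.138
```

View pics/g2.png

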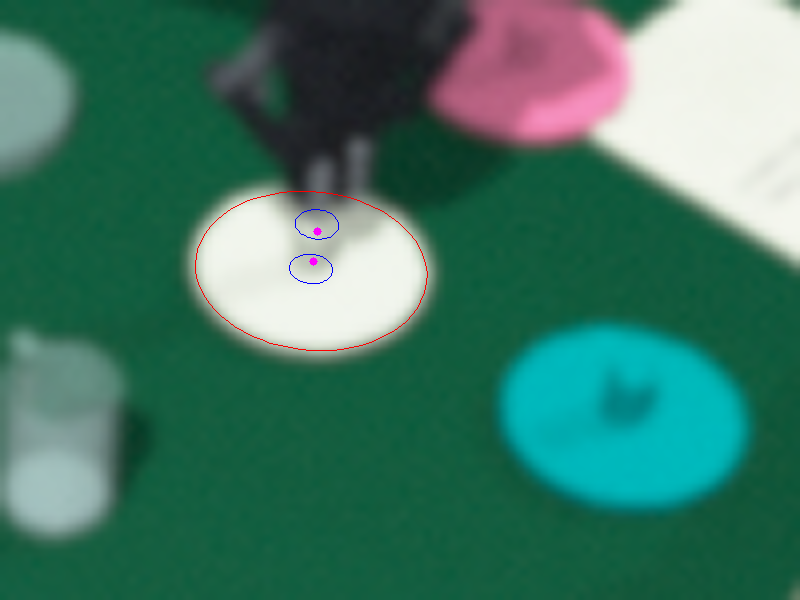

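```bash
python3 -m crank '[{"twist":[0,0,0],"offset":[0,0,-30],"fingers":10},{"twist":[0,0,0],"offset":[0,0,-60],"fingers":10},{"twist":[0,0,0],"offset":[0,0,-60],"fingers":10}]'; python3 - <<'E'
from h import *
s=take("scene",3); st=sense(); tcp=st["tcp_pos"]
o=np.array([340,100]);im=cv2.resize(s["img"][100:175,340:440].astype(np.uint8),(800,600),interpolation=cv2.INTER_CUBIC)
im=(255*(im/255.)**1.6).astype(np.uint8)
for z in(.01,.038): cv2.polylines(im,[np.round((hull(s,C(.02),z,z,.5305,.436,0)-o+.5)*8).astype(int)],True,(0,0,255),1)
for z in(0,.019): cv2.circle(im,tuple(np.round((proj(s,[tcp+[0,0,z]])[0]-o+.5)*8).astype(int)),3,(255,0,255),-1)
cv2.imwrite("pics/g3.png",im[...,::-1])
E
```

```text
time_s: 4.42
tcp_pos: [0.5345, 0.4395, 0.0806]
ee_rot: [0.259, 0.966, 0.005, 0.003]
wrist_force: [1.2, 0.5, 1.4]
opening: 0.0101
grip_force: 0.0
```

View pics/g3.png

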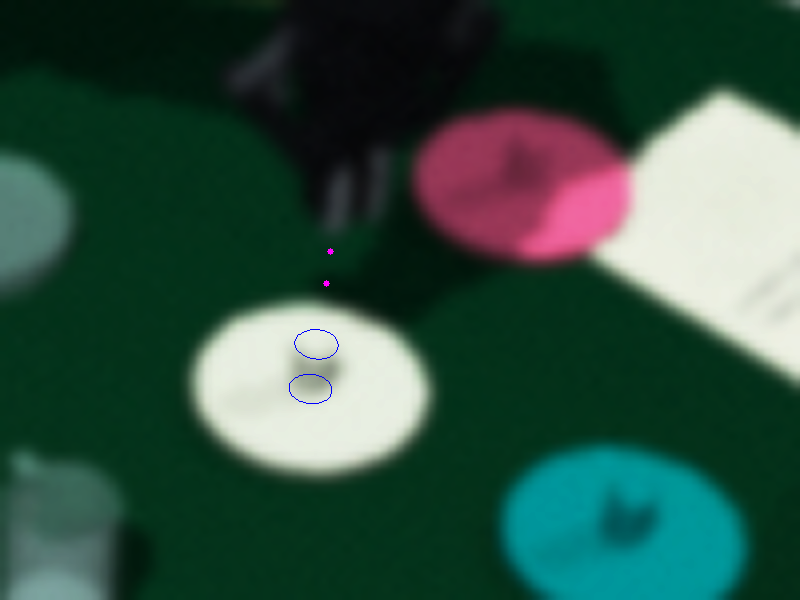

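```bash
python3 go.py 60 470 340 40 470 340 8
```

```text
t 4.57 tcp [531.  436.7  74.4] open 10.0 F [-0.5  0.3 -0.2] grip 0 j7 0.33
twist [ 0. -0.  0.]
[   4.5 -114.3   34.4]
[   4.5 -114.3   66.4]
```

```bash
python3 -m crank '[{"twist":[0,0,0],"offset":[2,-30,0],"fingers":10},{"twist":[0,0,0],"offset":[4,-70,0],"fingers":10},{"twist":[0,0,0],"offset":[4.5,-114,15],"fingers":10},{"twist":[0,0,0],"offset":[4.5,-114,45],"fingers":10},{"twist":[0,0,0],"offset":[4.5,-114,60],"fingers":10},{"twist":[0,0,0],"offset":[4.5,-114,66],"fingers":10},{"twist":[0,0,0],"offset":[4.5,-114,66],"fingers":10},{"twist":[0,0,0],"offset":[4.5,-114,66],"fingers":10}]'; python3 - <<'E'
from h import *
s=take("scene",3); tcp=sense()["tcp_pos"]
q=proj(s,[tcp,tcp+[0,0,.019]]); print(tcp,q)
o=q[0].astype(int)-[40,40];im=cv2.resize(s["img"][o[1]:o[1]+60,o[0]:o[0]+80].astype(np.uint8),(800,600),interpolation=cv2.INTER_CUBIC)
im=np.clip(im*1.6,0,255).astype(np.uint8)
for p in q: cv2.circle(im,tuple(np.round((p-o+.5)*10).astype(int)),3,(255,0,255),-1)
cv2.imwrite("pics/g4.png",im[...,::-1])
E
```

```text
time_s: 5.23
tcp_pos: [0.4703, 0.3407, 0.008]
ee_rot: [0.258, 0.966, -0.0, -0.0]
wrist_force: [0.2, -0.3, -0.8]
opening: 0.0102
grip_force: 0.0
[0.47099781 0.34124798 0.00917693] [[351.27128064 156.65371972]
 [351.49389704 152.91184551]]
```

View pics/g4.png

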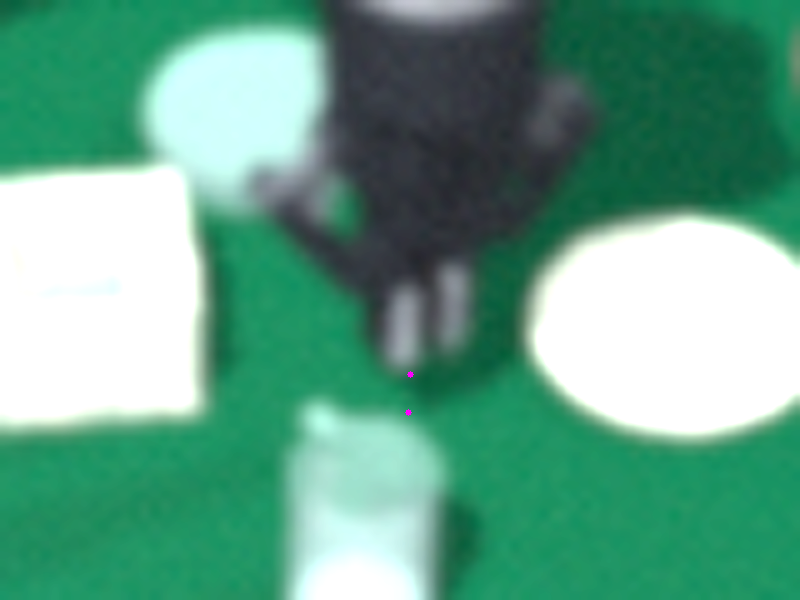

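```bash
python3 -m crank '[{"twist":[0,0,0],"offset":[0,0,2],"fingers":10},{"twist":[0,0,0],"offset":[0,0,4],"fingers":10},{"twist":[0,0,0],"offset":[0,0,6],"fingers":10},{"twist":[0,0,0],"offset":[0,0,8],"fingers":10},{"twist":[0,0,0],"offset":[0,0,9],"fingers":10},{"twist":[0,0,0],"offset":[0,0,10],"fingers":10},{"twist":[0,0,0],"offset":[0,0,10],"fingers":10}]';python3 - <<'E'
from h import *
s=read_camera("scene");o=proj(s,[[.471,.3412,.00918]])[0].astype(int)-40
for z in(.009,.0,.03,.04): print(z,ground(s,o+np.array([430,358])/10-.5,z))
E
```

```text
time_s: 5.97
tcp_pos: [0.47, 0.3402, -0.002]
ee_rot: [0.259, 0.966, -0.0, -0.0]
wrist_force: [-0.2, -0.9, -0.3]
opening: 0.0098
grip_force: 0.0
0.009 [0.46256983 0.36997976 0.009     ]
0.0 [0.45789135 0.37818659 0.        ]
0.03 [0.47348628 0.35083048 0.03      ]
0.04 [0.47868459 0.34171177 0.04      ]
```

```bash
python3 -m crank '[{"twist":[0,0,0],"offset":[0,0,2],"fingers":10},{"twist":[0,0,0],"offset":[0,0,4],"fingers":10},{"twist":[0,0,0],"offset":[0,0,6],"fingers":10},{"twist":[0,0,0],"offset":[0,0,8],"fingers":10},{"twist":[0,0,0],"offset":[0,0,10],"fingers":10},{"twist":[0,0,0],"offset":[0,0,10],"fingers":10}]'; python3 -m crank '[{"twist":[0,0,0],"offset":[0,0,2],"fingers":10},{"twist":[0,0,0],"offset":[0,0,4],"fingers":10},{"twist":[0,0,0],"offset":[0,0,5],"fingers":10},{"twist":[0,0,0],"offset":[0,0,5],"fingers":10}]'
```

```text
time_s: 6.52
tcp_pos: [0.4699, 0.3401, -0.0122]
ee_rot: [0.259, 0.966, -0.0, -0.0]
wrist_force: [0.1, -0.8, 0.1]
opening: 0.0101
grip_force: 0.0
time_s: 6.85
tcp_pos: [0.47, 0.3402, -0.017]
ee_rot: [0.259, 0.966, -0.0, -0.0]
wrist_force: [-0.6, -1.0, 0.9]
opening: 0.0097
grip_force: 0.0
```

```bash
python3 -m crank '[{"twist":[0,0,0],"offset":[0,0,1.5],"fingers":10},{"twist":[0,0,0],"offset":[0,0,3],"fingers":10},{"twist":[0,0,0],"offset":[0,0,4],"fingers":10},{"twist":[0,0,0],"offset":[0,0,4],"fingers":10}]';  python3 - <<'E'
from h import *
s=take("scene",3); tcp=sense()["tcp_pos"]
q=proj(s,[tcp,tcp+[0,0,.019]]); print(tcp,q,sense()["wrist_force"])
o=q[0].astype(int)-[40,45];im=cv2.resize(s["img"][o[1]:o[1]+60,o[0]:o[0]+80].astype(np.uint8),(800,600),interpolation=cv2.INTER_CUBIC)
im=np.clip(im*1.6,0,255).astype(np.uint8)
for p in q: cv2.circle(im,tuple(np.round((p-o+.5)*10).astype(int)),3,(255,0,255),-1)
cv2.imwrite("pics/g5.png",im[...,::-1]); print(o)
E
```

```text
time_s: 7.18
tcp_pos: [0.47, 0.3402, -0.0209]
ee_rot: [0.259, 0.966, -0.0, -0.0]
wrist_force: [-1.0, 0.7, -0.2]
opening: 0.0098
grip_force: 0.0
[ 0.47020251  0.34032533 -0.02068881] [[350.61897277 162.43869632]
 [350.83110744 158.81869915]] [-1.23200689 -0.20626171  0.25010731]
[310 117]
```

View pics/g5.png

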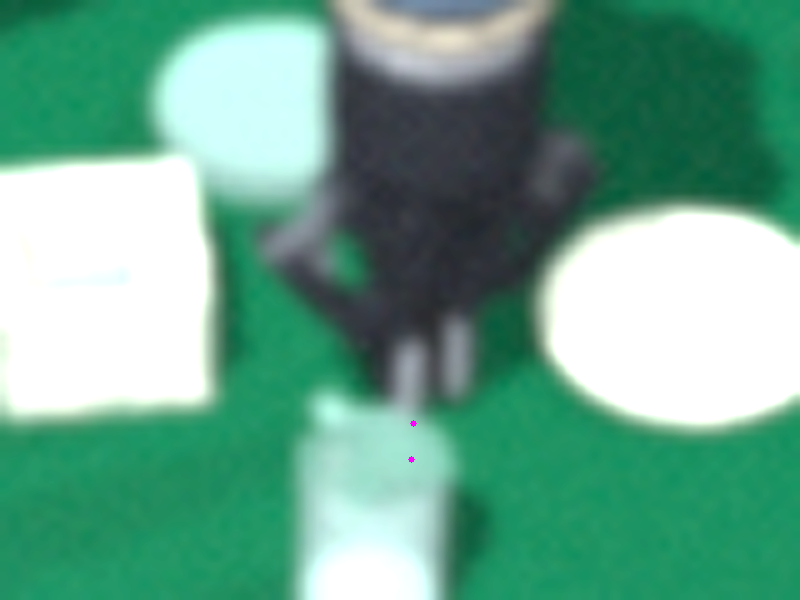

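```bash
python3 -m crank '[{"twist":[0,0,0],"offset":[0,0,1.5],"fingers":10},{"twist":[0,0,0],"offset":[0,0,3],"fingers":10},{"twist":[0,0,0],"offset":[0,0,3],"fingers":10}]'; python3 -m crank '[{"twist":[0,0,0],"offset":[0,0,1.5],"fingers":10},{"twist":[0,0,0],"offset":[0,0,3],"fingers":10},{"twist":[0,0,0],"offset":[0,0,3],"fingers":10}]'; python3 - <<'E'
from h import *
s=read_camera("scene")
for z in(0,.005,.01,.015,.02): print(z,ground(s,(310+43-.0,117+40.-.0),z))
E
```

```text
time_s: 7.58
tcp_pos: [0.47, 0.3402, -0.024]
ee_rot: [0.259, 0.966, -0.0, -0.0]
wrist_force: [0.0, 0.9, 0.2]
opening: 0.0101
grip_force: 0.0
time_s: 7.83
tcp_pos: [0.47, 0.3401, -0.0271]
ee_rot: [0.259, 0.966, -0.0, -0.0]
wrist_force: [0.4, 0.0, -0.6]
opening: 0.0102
grip_force: 0.0
0 [0.47259265 0.35142384 0.        ]
0.005 [0.47511872 0.34699753 0.005     ]
0.01 [0.47764479 0.34257123 0.01      ]
0.015 [0.48017086 0.33814492 0.015     ]
0.02 [0.48269693 0.33371861 0.02      ]
```

```bash
for i in 1; do python3 -m crank '[{"twist":[0,0,0],"offset":[0,0,1],"fingers":10},{"twist":[0,0,0],"offset":[0,0,2],"fingers":10},{"twist":[0,0,0],"offset":[0,0,2],"fingers":10}]';  python3 -m crank '[{"twist":[0,0,0],"offset":[0,0,1],"fingers":10},{"twist":[0,0,0],"offset":[0,0,2],"fingers":10},{"twist":[0,0,0],"offset":[0,0,2],"fingers":10}]'; done
```

```text
time_s: 8.13
tcp_pos: [0.4701, 0.3402, -0.0289]
ee_rot: [0.259, 0.966, -0.0, -0.0]
wrist_force: [0.5, 0.0, -0.9]
opening: 0.01
grip_force: 0.0
time_s: 8.38
tcp_pos: [0.47, 0.3402, -0.0309]
ee_rot: [0.259, 0.966, -0.0, -0.0]
wrist_force: [-0.0, 0.4, -0.0]
opening: 0.01
grip_force: 0.0
```

```bash
python3 -m crank '[{"twist":[0,0,0],"offset":[0,0,1],"fingers":10},{"twist":[0,0,0],"offset":[0,0,2],"fingers":10},{"twist":[0,0,0],"offset":[0,0,2],"fingers":10}]';  python3 -m crank '[{"twist":[0,0,0],"offset":[0,0,1],"fingers":10},{"twist":[0,0,0],"offset":[0,0,2],"fingers":10},{"twist":[0,0,0],"offset":[0,0,2],"fingers":10}]'; python3 - <<'E'
from h import *
s=take("scene",3); o=np.array([310,117])
print(sense()["joint_pos"].round(4))
im=cv2.resize(s["img"][o[1]:o[1]+60,o[0]:o[0]+80].astype(np.uint8),(800,600),interpolation=cv2.INTER_CUBIC)
cv2.imwrite("pics/g6.png",np.clip(im*1.6,0,255).astype(np.uint8)[...,::-1])
E
```

```text
time_s: 8.63
tcp_pos: [0.4702, 0.3404, -0.0321]
ee_rot: [0.259, 0.966, 0.0, -0.0]
wrist_force: [-1.9, -0.3, 5.4]
opening: 0.0102
grip_force: 2.5
time_s: 8.88
tcp_pos: [0.4703, 0.3404, -0.0322]
ee_rot: [0.259, 0.966, 0.0, -0.0]
wrist_force: [-5.7, -3.2, 19.5]
opening: 0.0098
grip_force: 9.9
[-0.7255  0.6084  0.0351  1.9382 -0.0363  0.5954  0.3807]
```

View pics/g6.png

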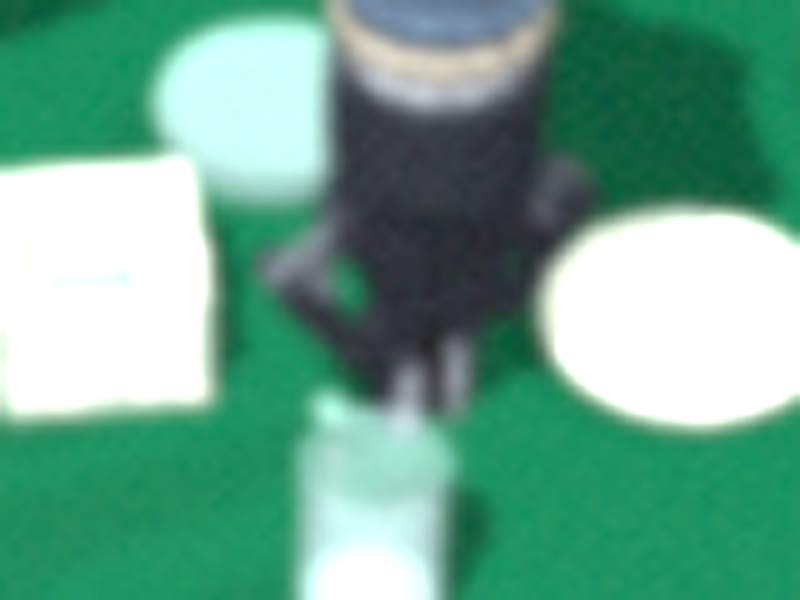

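```bash
python3 go.py 60 470 340 60 530.5 437 60 530.5 437 -19
```

```text
t 9.03 tcp [470.3 340.4 -32.2] open 10.2 F [-4.1 -3.5 19. ] grip 10 j7 0.38
twist [ 0. -0.  0.]
[  0.   -0.5 -92.2]
[ -3.9 113.8 -92.1]
[ -3.9 113.7 -13.1]
```

```bash
python3 -m crank '[{"twist":[0,0,0],"offset":[0,0,-40],"fingers":45},{"twist":[0,0,0],"offset":[0,0,-80],"fingers":45},{"twist":[0,0,0],"offset":[-1,30,-94],"fingers":45},{"twist":[0,0,0],"offset":[-3,70,-94],"fingers":45},{"twist":[0,0,0],"offset":[-4,105,-94],"fingers":45},{"twist":[0,0,0],"offset":[-4,113.7,-80],"fingers":45},{"twist":[0,0,0],"offset":[-4,113.7,-50],"fingers":45},{"twist":[0,0,0],"offset":[-4,113.7,-30],"fingers":45},{"twist":[0,0,0],"offset":[-4,113.7,-18],"fingers":45},{"twist":[0,0,0],"offset":[-4,113.7,-14],"fingers":45},{"twist":[0,0,0],"offset":[-4,113.7,-14],"fingers":45}]'; python3 -m crank '[{"twist":[0,0,0],"offset":[0,0,0],"fingers":25},{"twist":[0,0,0],"offset":[0,0,0],"fingers":12},{"twist":[0,0,0],"offset":[0,0,0],"fingers":10},{"twist":[0,0,0],"offset":[0,0,0],"fingers":10},{"twist":[0,0,0],"offset":[0,0,0],"fingers":10}]'  60
```

```text
time_s: 9.95
tcp_pos: [0.53, 0.4362, -0.0216]
ee_rot: [0.259, 0.966, -0.001, -0.001]
wrist_force: [-0.1, 0.9, 0.1]
opening: 0.0447
grip_force: 0.0
time_s: 10.37
tcp_pos: [0.5315, 0.4375, -0.0188]
ee_rot: [0.259, 0.966, 0.001, 0.001]
wrist_force: [-0.1, -1.2, 5.6]
opening: 0.0179
grip_force: 59.2
```

```bash
python3 -m crank '[{"twist":[0,0,0],"offset":[0,0,-8],"fingers":10},{"twist":[0,0,0],"offset":[0,0,-25],"fingers":10},{"twist":[0,0,0],"offset":[0,0,-50],"fingers":10},{"twist":[0,0,0],"offset":[0,0,-75],"fingers":10},{"twist":[0,0,0],"offset":[0,0,-100],"fingers":10},{"twist":[0,0,0],"offset":[0,0,-110],"fingers":10},{"twist":[0,0,0],"offset":[0,0,-110],"fingers":10}]'; python3 go.py 60 560 50 91 370.5 -299.8 91; python3 - <<'E'
from h import *
s=take("scene",3); z=sense()["tcp_pos"][2]+.019; print(z,fit([s],"lid_wide",np.array([.53,.437]),z))
cv2.imwrite("pics/lift.png",cv2.resize(s["img"][80:200,300:460].astype(np.uint8),(640,480))[...,::-1])
E
```

```text
time_s: 10.95
tcp_pos: [0.532, 0.4381, 0.0926]
ee_rot: [0.259, 0.966, 0.003, 0.002]
wrist_force: [0.1, 1.0, -2.5]
opening: 0.0179
grip_force: 58.9
t 10.95 tcp [532.  438.1  92.6] open 17.9 F [ 0.1  1.  -2.5] grip 59 j7 0.33
twist [0.3 0.1 0. ]
[-2.183e+02 -3.222e+02  1.000e-01]
[-229.  -719.8   -2.2]
0.10654462173658398 (array([532.7, 442.5,   0. ]), np.float64(0.4))
```

View pics/lift.png

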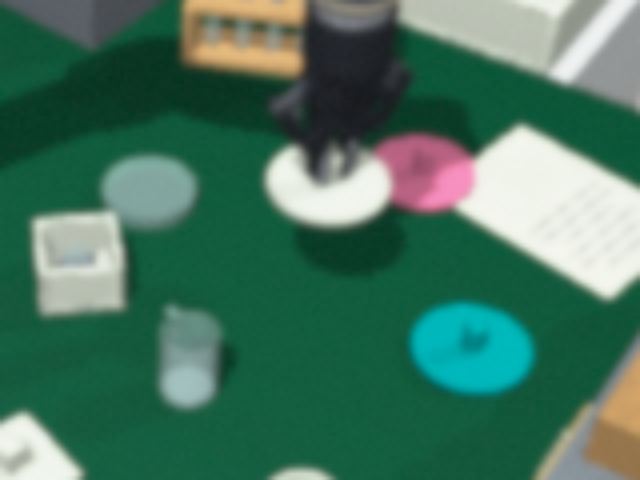

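```bash
python3 -m crank '[{"twist":[0,0,0],"offset":[-8,-12,0],"fingers":10},{"twist":[0,0,0],"offset":[-25,-35,0],"fingers":10},{"twist":[0,0,0],"offset":[-45,-65,0],"fingers":10},{"twist":[0,0,0],"offset":[-66,-97,0],"fingers":10},{"twist":[0,0,0],"offset":[-87,-129,0],"fingers":10},{"twist":[0,0,0],"offset":[-108,-161,0],"fingers":10},{"twist":[0,0,0],"offset":[-129,-193,0],"fingers":10},{"twist":[0,0,0],"offset":[-150,-226,0],"fingers":10},{"twist":[0,0,0],"offset":[-170,-258,0],"fingers":10},{"twist":[0,0,0],"offset":[-190,-292,0],"fingers":10},{"twist":[0,0,0],"offset":[-206,-328,0],"fingers":10},{"twist":[0,0,0],"offset":[-216,-366,0],"fingers":10}]'; python3 go.py 60 370.5 -299.8 91
```

```text
time_s: 12.1
tcp_pos: [0.5338, 0.0083, 0.0881]
ee_rot: [0.259, 0.966, -0.001, -0.0]
wrist_force: [0.3, -0.7, -1.1]
opening: 0.018
grip_force: 58.9
t 12.1 tcp [533.8   8.3  88.1] open 18.0 F [ 0.3 -0.7 -1.1] grip 59 j7 1.01
twist [-0.1 -0.  -0.1]
[ -13.1 -348.5   -2.4]
```

```bash
python3 -m crank '[{"twist":[0,0,0],"offset":[-2,-38,0],"fingers":10},{"twist":[0,0,0],"offset":[-4,-76,0],"fingers":10},{"twist":[0,0,0],"offset":[-5,-114,0],"fingers":10},{"twist":[0,0,0],"offset":[-6,-152,0],"fingers":10},{"twist":[0,0,0],"offset":[-7,-190,0],"fingers":10},{"twist":[0,0,0],"offset":[-9,-228,0],"fingers":10},{"twist":[0,0,0],"offset":[-10,-266,0],"fingers":10},{"twist":[0,0,0],"offset":[-12,-300,0],"fingers":10},{"twist":[0,0,0],"offset":[-13,-328,0],"fingers":10},{"twist":[0,0,0],"offset":[-13,-343,0],"fingers":10},{"twist":[0,0,0],"offset":[-13,-343,0],"fingers":10},{"twist":[0,0,0],"offset":[-13,-343,0],"fingers":10}]'; python3 - <<'E'
from h import *
t,s=take("top",2),take("scene",3); p=sense()["tcp_pos"];z=p[2]+.019; print(p)
for c in(s,t): print(fit([c],"lid_wide",p[:2],z))
o=(220,190);print(1)
cv2.imwrite("pics/w2.png",np.hstack([cv2.resize(s["img"][200:300,150:250].astype(np.uint8),(400,400)),cv2.resize(t["img"][190:290,390:490].astype(np.uint8),(400,400))])[...,::-1])
E
python3 go.py 60 370.5 -299.8 91 370.5 -299.8 22
```

```text
time_s: 13.1
tcp_pos: [0.3725, -0.2921, 0.0883]
ee_rot: [0.26, 0.966, 0.0, -0.001]
wrist_force: [0.3, 1.2, -1.0]
opening: 0.0178
grip_force: 58.9
[ 0.37493719 -0.29054805  0.08899253]
(array([ 404.1, -312.2,    0. ]), np.float64(0.494))
(array([ 383.2, -365.7,    0. ]), np.float64(0.419))
1
t 13.35 tcp [ 374.9 -290.5   89. ] open 18.0 F [-0.8  0.4 -1.2] grip 59 j7 1.72
twist [ 0.  -0.   0.2]
[ -0.8 -10.2  -2. ]
[ -0.8 -10.3  67. ]
```

View pics/w2.png

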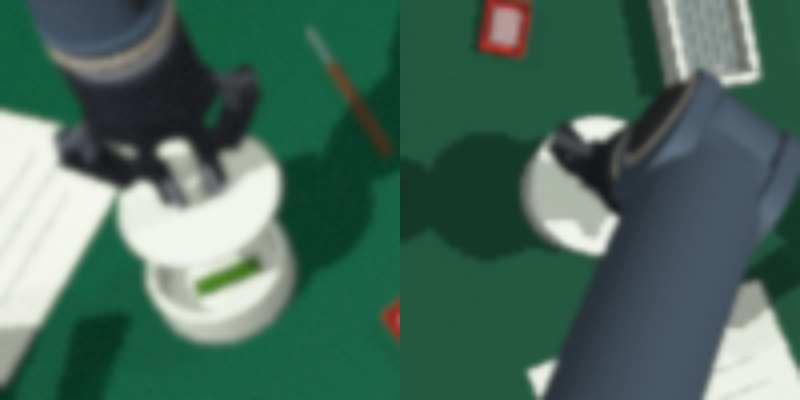

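```bash
python3 -m crank '[{"twist":[0,0,0],"offset":[-1,-6,0],"fingers":10},{"twist":[0,0,0],"offset":[-1,-10,10],"fingers":10},{"twist":[0,0,0],"offset":[-1,-10,30],"fingers":10},{"twist":[0,0,0],"offset":[-1,-10,48],"fingers":10},{"twist":[0,0,0],"offset":[-1,-10,60],"fingers":10},{"twist":[0,0,0],"offset":[-1,-10,65],"fingers":10},{"twist":[0,0,0],"offset":[-1,-10,65],"fingers":10},{"twist":[0,0,0],"offset":[-1,-10,65],"fingers":10}]'; python3 go.py 60 370.5 -299.8 18
```

```text
time_s: 14.02
tcp_pos: [0.3703, -0.3012, 0.0241]
ee_rot: [0.259, 0.966, -0.0, -0.0]
wrist_force: [0.4, -0.5, -1.4]
opening: 0.0179
grip_force: 58.9
t 14.02 tcp [ 370.3 -301.2   24.1] open 17.9 F [ 0.4 -0.5 -1.4] grip 59 j7 1.79
twist [-0. -0.  0.]
[0.5 1.3 6.1]
```

Lower in small steps and watch the force.

```bash
python3 -m crank '[{"twist":[0,0,0],"offset":[0.5,1,2],"fingers":10},{"twist":[0,0,0],"offset":[0.5,1,4],"fingers":10},{"twist":[0,0,0],"offset":[0.5,1,5],"fingers":10},{"twist":[0,0,0],"offset":[0.5,1,5],"fingers":10}]';python3 -m crank '[{"twist":[0,0,0],"offset":[0,0,0.5],"fingers":10},{"twist":[0,0,0],"offset":[0,0,1],"fingers":10},{"twist":[0,0,0],"offset":[0,0,1],"fingers":10}]'
```

```text
time_s: 14.35
tcp_pos: [0.3706, -0.2998, 0.0194]
ee_rot: [0.259, 0.966, 0.0, 0.0]
wrist_force: [-0.6, 0.6, -1.6]
opening: 0.0177
grip_force: 58.9
time_s: 14.6
tcp_pos: [0.3704, -0.2998, 0.0183]
ee_rot: [0.259, 0.966, 0.0, 0.0]
wrist_force: [1.0, 0.2, -1.7]
opening: 0.0179
grip_force: 58.9
```

```bash
python3 -m crank '[{"twist":[0,0,0],"offset":[0,0,0.5],"fingers":10},{"twist":[0,0,0],"offset":[0,0,1],"fingers":10},{"twist":[0,0,0],"offset":[0,0,1],"fingers":10}]'
```

```text
time_s: 14.85
tcp_pos: [0.3705, -0.2999, 0.0173]
ee_rot: [0.259, 0.966, 0.0, 0.0]
wrist_force: [0.5, -0.3, -1.5]
opening: 0.018
grip_force: 58.9
```

```bash
python3 -m crank '[{"twist":[0,0,0],"offset":[0,0,0.5],"fingers":10},{"twist":[0,0,0],"offset":[0,0,1],"fingers":10},{"twist":[0,0,0],"offset":[0,0,1],"fingers":10}]'; python3 -m crank '[{"twist":[0,0,0],"offset":[0,0,0.3],"fingers":10},{"twist":[0,0,0],"offset":[0,0,0.7],"fingers":10},{"twist":[0,0,0],"offset":[0,0,0.7],"fingers":10}]'
```

```text
time_s: 15.1
tcp_pos: [0.3705, -0.2998, 0.0172]
ee_rot: [0.259, 0.966, 0.0, 0.0]
wrist_force: [-2.8, 2.5, 8.8]
opening: 0.0182
grip_force: 60.2
time_s: 15.35
tcp_pos: [0.3704, -0.2998, 0.0171]
ee_rot: [0.259, 0.966, 0.0, 0.0]
wrist_force: [-3.6, 3.3, 16.4]
opening: 0.0179
grip_force: 61.0
```

```bash
python3 -m crank '[{"twist":[0,0,0],"offset":[0,0,-1],"fingers":20},{"twist":[0,0,0],"offset":[0,0,-1],"fingers":32},{"twist":[0,0,0],"offset":[0,0,-1],"fingers":45},{"twist":[0,0,0],"offset":[0,0,-1],"fingers":45},{"twist":[0,0,0],"offset":[0,0,-8],"fingers":45},{"twist":[0,0,0],"offset":[0,0,-25],"fingers":45},{"twist":[0,0,0],"offset":[0,0,-50],"fingers":45},{"twist":[0,0,0],"offset":[0,0,-70],"fingers":45},{"twist":[0,0,0],"offset":[0,0,-70],"fingers":45}]'; python3 go.py 60 448.5 -99.6 80 448.5 -99.6 -18.5
```

```text
time_s: 16.1
tcp_pos: [0.3727, -0.3017, 0.0893]
ee_rot: [0.259, 0.966, -0.001, 0.004]
wrist_force: [0.3, -0.2, 0.3]
opening: 0.0449
grip_force: 0.0
t 16.1 tcp [ 372.7 -301.7   89.3] open 44.9 F [ 0.3 -0.2  0.3] grip 0 j7 1.75
twist [-0.   0.4 -0. ]
[ 35.5 212.9   9. ]
[ 36.3 212.9 107.5]
```

```bash
python3 -m crank '[{"twist":[0,0,0],"offset":[6,35,0],"fingers":45},{"twist":[0,0,0],"offset":[13,75,0],"fingers":45},{"twist":[0,0,0],"offset":[20,115,0],"fingers":45},{"twist":[0,0,0],"offset":[27,155,0],"fingers":45},{"twist":[0,0,0],"offset":[33,195,0],"fingers":45},{"twist":[0,0,0],"offset":[35.5,213,10],"fingers":45},{"twist":[0,0,0],"offset":[35.5,213,10],"fingers":45},{"twist":[0,0,0],"offset":[35.5,213,10],"fingers":45}]'; python3 go.py 60 448.5 -99.6 -18.5; python3 - <<'E'
from h import *
t,s=take("top"),take("scene")
z=.036;c0=np.array([.3705,-.2998])
a,e=fit([t],"lid_wide",c0,z); b,f=fit([s],"lid_wide",c0,z); print(a,e,b,f,(a+b)/2)
E
```

```text
time_s: 16.77
tcp_pos: [0.4456, -0.0966, 0.0749]
ee_rot: [0.257, 0.966, -0.0, -0.001]
wrist_force: [0.2, 0.1, -0.1]
opening: 0.0451
grip_force: 0.0
t 16.77 tcp [445.6 -96.6  74.9] open 45.1 F [ 0.2  0.1 -0.1] grip 0 j7 1.24
twist [-0.  -0.1  0.2]
[-4.1 -1.1 93.4]
[ 370.1 -300.9    0. ] 0.06 [ 375.6 -299.3    0. ] 0.182 [ 372.85 -300.1     0.  ]
```

```bash
python3 -m crank '[{"twist":[0,0,0],"offset":[-3,-1,25],"fingers":45},{"twist":[0,0,0],"offset":[-4,-1,55],"fingers":45},{"twist":[0,0,0],"offset":[-4,-1,80],"fingers":45},{"twist":[0,0,0],"offset":[-4,-1,90],"fingers":45},{"twist":[0,0,0],"offset":[-4,-1,93.5],"fingers":45},{"twist":[0,0,0],"offset":[-4,-1,93.5],"fingers":45},{"twist":[0,0,0],"offset":[-4,-1,93.5],"fingers":25},{"twist":[0,0,0],"offset":[-4,-1,93.5],"fingers":12},{"twist":[0,0,0],"offset":[-4,-1,93.5],"fingers":10},{"twist":[0,0,0],"offset":[-4,-1,93.5],"fingers":10},{"twist":[0,0,0],"offset":[-4,-1,93.5],"fingers":10}]'; python3 go.py 30 500 20 95 673.5 163.5 95
```

```text
time_s: 17.98
tcp_pos: [0.4503, -0.1007, -0.0165]
ee_rot: [0.259, 0.966, 0.0, 0.001]
wrist_force: [-1.1, -0.6, 7.2]
opening: 0.018
grip_force: 58.9
t 17.98 tcp [ 450.3 -100.7  -16.5] open 18.0 F [-1.1 -0.6  7.2] grip 59 j7 1.28
twist [ 0.1  0.1 30. ]
[  17.   129.5 -111.4]
[ -61.6  340.5 -111. ]
```

```bash
python3 -m crank '[{"twist":[0,0,0],"offset":[0,0,-10],"fingers":10},{"twist":[0,0,0],"offset":[0,0,-35],"fingers":10},{"twist":[0,0,0],"offset":[0,0,-70],"fingers":10},{"twist":[0,0,0],"offset":[0,10,-105],"fingers":10},{"twist":[0,0,0],"offset":[-5,40,-112],"fingers":10},{"twist":[0,0,0],"offset":[-12,78,-112],"fingers":10},{"twist":[0,0,0],"offset":[-20,116,-112],"fingers":10},{"twist":[0,0,0],"offset":[-28,154,-112],"fingers":10},{"twist":[0,0,0],"offset":[-35,192,-112],"fingers":10},{"twist":[0,0,0],"offset":[-42,230,-112],"fingers":10},{"twist":[0,0,0],"offset":[-49,268,-112],"fingers":10},{"twist":[0,0,0],"offset":[-56,305,-112],"fingers":10}]'; python3 go.py 60 673.9 163.4 85  673.9 163.4 38
```

```text
time_s: 18.98
tcp_pos: [0.6508, 0.1377, 0.0951]
ee_rot: [0.258, 0.966, 0.0, 0.0]
wrist_force: [-0.3, -0.7, 0.3]
opening: 0.018
grip_force: 58.8
t 18.98 tcp [650.8 137.7  95.1] open 18.0 F [-0.3 -0.7  0.3] grip 59 j7 0.83
twist [0. 0. 0.]
[-7.2 33.8 10.1]
[-7.2 33.8 57.1]
```

```bash
python3 -m crank '[{"twist":[0,0,0],"offset":[-5,20,0],"fingers":10},{"twist":[0,0,0],"offset":[-6,28,10],"fingers":10},{"twist":[0,0,0],"offset":[-6,28,30],"fingers":10},{"twist":[0,0,0],"offset":[-6,28,45],"fingers":10},{"twist":[0,0,0],"offset":[-6,28,54],"fingers":10},{"twist":[0,0,0],"offset":[-6,28,56],"fingers":10},{"twist":[0,0,0],"offset":[-6,28,56],"fingers":10},{"twist":[0,0,0],"offset":[-6,28,56],"fingers":10}]'; python3 go.py 60 673.9 163.4 33; python3 - <<'E'
from h import *
s=take("scene",3)
cv2.imwrite("pics/j2.png",cv2.resize(s["img"][160:235,325:425].astype(np.uint8),(400,300))[...,::-1])
t=take("top",1)
E
```

```text
time_s: 19.65
tcp_pos: [0.6696, 0.1565, 0.039]
ee_rot: [0.259, 0.966, 0.0, 0.001]
wrist_force: [0.1, 0.0, -0.7]
opening: 0.0177
grip_force: 58.8
t 19.65 tcp [669.6 156.5  39. ] open 17.7 F [ 0.1  0.  -0.7] grip 59 j7 0.81
twist [ 0.  0. -0.]
[-0.3  8.1  6. ]
```

View pics/j2.png

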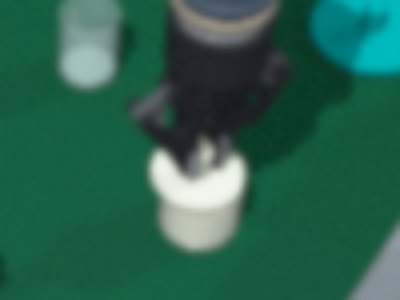

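```bash
python3 -m crank '[{"twist":[0,0,0],"offset":[0,4,0],"fingers":10},{"twist":[0,0,0],"offset":[0,8,1],"fingers":10},{"twist":[0,0,0],"offset":[0,8,3],"fingers":10},{"twist":[0,0,0],"offset":[0,8,4],"fingers":10},{"twist":[0,0,0],"offset":[0,8,5],"fingers":10},{"twist":[0,0,0],"offset":[0,8,6],"fingers":10},{"twist":[0,0,0],"offset":[0,8,6],"fingers":10}]'; python3 -m crank '[{"twist":[0,0,0],"offset":[0,0,0.5],"fingers":10},{"twist":[0,0,0],"offset":[0,0,1],"fingers":10},{"twist":[0,0,0],"offset":[0,0,1],"fingers":10}]'; python3 -m crank '[{"twist":[0,0,0],"offset":[0,0,0.5],"fingers":10},{"twist":[0,0,0],"offset":[0,0,1],"fingers":10},{"twist":[0,0,0],"offset":[0,0,1],"fingers":10}]'
```

```text
time_s: 20.43
tcp_pos: [0.6731, 0.1637, 0.0318]
ee_rot: [0.259, 0.966, -0.0, -0.0]
wrist_force: [-0.4, -0.5, -1.2]
opening: 0.0177
grip_force: 58.8
time_s: 20.68
tcp_pos: [0.6732, 0.1638, 0.0316]
ee_rot: [0.259, 0.966, 0.0, 0.0]
wrist_force: [-2.1, -0.7, 3.8]
opening: 0.0178
grip_force: 59.2
time_s: 20.93
tcp_pos: [0.6733, 0.1638, 0.0316]
ee_rot: [0.259, 0.966, 0.0, 0.0]
wrist_force: [-4.0, -0.3, 9.6]
opening: 0.0181
grip_force: 59.8
```

```bash
python3 -m crank '[{"twist":[0,0,0],"offset":[0,0,-1],"fingers":20},{"twist":[0,0,0],"offset":[0,0,-1],"fingers":32},{"twist":[0,0,0],"offset":[0,0,-1],"fingers":45},{"twist":[0,0,0],"offset":[0,0,-1],"fingers":45},{"twist":[0,0,0],"offset":[0,0,-8],"fingers":45},{"twist":[0,0,0],"offset":[0,0,-25],"fingers":45},{"twist":[0,0,0],"offset":[0,0,-50],"fingers":45},{"twist":[0,0,0],"offset":[0,0,-55],"fingers":45},{"twist":[0,0,0],"offset":[0,0,-55],"fingers":45}]'; python3 go.py 82.3 662.7 -167.2 80
```

```text
time_s: 21.68
tcp_pos: [0.6751, 0.1643, 0.0878]
ee_rot: [0.259, 0.966, 0.001, 0.002]
wrist_force: [-0.0, 0.3, 0.3]
opening: 0.0453
grip_force: 0.0
t 21.68 tcp [675.1 164.3  87.8] open 45.3 F [-0.   0.3  0.3] grip 0 j7 0.8
twist [  0.2   0.2 -22.3]
[-155.  -293.4    7.3]
```

```bash
python3 -m crank '[{"twist":[0,0,-4],"offset":[-16,-30,0],"fingers":45},{"twist":[0,0,-9],"offset":[-34,-65,0],"fingers":45},{"twist":[0,0,-14],"offset":[-53,-100,0],"fingers":45},{"twist":[0,0,-19],"offset":[-71,-135,0],"fingers":45},{"twist":[0,0,-22.3],"offset":[-90,-170,0],"fingers":45},{"twist":[0,0,-22.3],"offset":[-108,-205,0],"fingers":45},{"twist":[0,0,-22.3],"offset":[-127,-240,0],"fingers":45},{"twist":[0,0,-22.3],"offset":[-145,-275,0],"fingers":45},{"twist":[0,0,-22.3],"offset":[-155,-292,10],"fingers":45},{"twist":[0,0,-22.3],"offset":[-155,-292,20],"fingers":45},{"twist":[0,0,-22.3],"offset":[-155,-292,20],"fingers":45},{"twist":[0,0,-22.3],"offset":[-155,-292,20],"fingers":45}]'; python3 go.py 82.3 662.7 -167.2 -17.5; python3 - <<'E'
from h import *
t,s=take("top"),take("scene")
b,f=fit([s],"lid_round",np.array([.674,.1634]),.048);a,e=fit([t],"lid_round",np.array([.674,.1634]),.048);print("jar lid",a,e,b,f)
b,f=fit([s],"lid_wide",np.array([.3705,-.2998]),.036);a,e=fit([t],"lid_wide",np.array([.3705,-.2998]),.036); print("wide lid",a,e,b,f)
im=[]
for c,(x,y) in((s,(205,260)),(t,(436,237)),(s,(374,205)),(t,(296,152))):
    im.append(cv2.resize(c["img"][y-22:y+23,x-22:x+23].astype(np.uint8),(400,400)))
im=np.vstack([np.hstack(im[:2]),np.hstack(im[2:])]); cv2.imwrite("pics/chk.png",cv2.resize(im,(600,600))[...,::-1])
E
```

```text
time_s: 22.68
tcp_pos: [0.6606, -0.1646, 0.0634]
ee_rot: [0.066, 0.998, 0.001, -0.002]
wrist_force: [-0.5, 0.9, 0.9]
opening: 0.045
grip_force: 0.0
t 22.68 tcp [ 660.6 -164.6   63.4] open 45.0 F [-0.5  0.9  0.9] grip 0 j7 1.64
twist [ 0.1 -0.2  0.1]
[-2.7 -2.5 80.9]
jar lid [672.2 162.5   0. ] 0.113 [677.5 153.8   0. ] 0.392
wide lid [ 370.9 -302.9    0. ] 0.155 [ 375.6 -299.4    0. ] 0.185
```

View pics/chk.png

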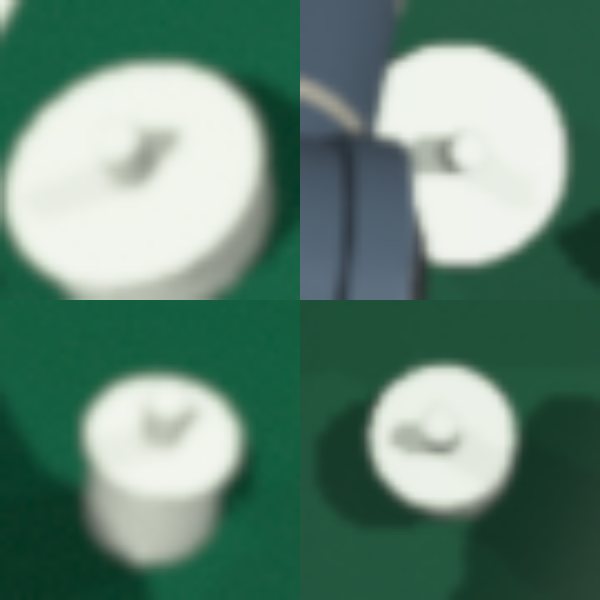

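```bash
python3 -m crank '[{"twist":[0,0,0],"offset":[-2.5,-2.5,25],"fingers":45},{"twist":[0,0,0],"offset":[-2.5,-2.5,50],"fingers":45},{"twist":[0,0,0],"offset":[-2.5,-2.5,68],"fingers":45},{"twist":[0,0,0],"offset":[-2.5,-2.5,78],"fingers":45},{"twist":[0,0,0],"offset":[-2.5,-2.5,81],"fingers":45},{"twist":[0,0,0],"offset":[-2.5,-2.5,81],"fingers":45},{"twist":[0,0,0],"offset":[-2.5,-2.5,81],"fingers":25},{"twist":[0,0,0],"offset":[-2.5,-2.5,81],"fingers":12},{"twist":[0,0,0],"offset":[-2.5,-2.5,81],"fingers":10},{"twist":[0,0,0],"offset":[-2.5,-2.5,81],"fingers":10},{"twist":[0,0,0],"offset":[-2.5,-2.5,81],"fingers":10}]'; python3 go.py 97.5 513.2 -406.2 95
```

```text
time_s: 23.9
tcp_pos: [0.665, -0.1695, -0.0142]
ee_rot: [0.067, 0.998, -0.0, 0.001]
wrist_force: [-0.4, 0.2, 6.3]
opening: 0.0169
grip_force: 61.5
t 23.9 tcp [ 665.  -169.5  -14.2] open 16.9 F [-0.4  0.2  6.3] grip 62 j7 1.64
twist [ -0.    0.2 -15.2]
[ 118.5 -254.9 -109.5]
```

```bash
python3 -m crank '[{"twist":[0,0,0],"offset":[0,0,-8],"fingers":10},{"twist":[0,0,0],"offset":[0,0,-25],"fingers":10},{"twist":[0,0,0],"offset":[0,0,-55],"fingers":10},{"twist":[0,0,-3],"offset":[5,-12,-85],"fingers":10},{"twist":[0,0,-7],"offset":[19,-40,-95],"fingers":10},{"twist":[0,0,-11],"offset":[34,-74,-95],"fingers":10},{"twist":[0,0,-15.2],"offset":[50,-108,-95],"fingers":10},{"twist":[0,0,-15.2],"offset":[66,-142,-95],"fingers":10},{"twist":[0,0,-15.2],"offset":[82,-176,-95],"fingers":10},{"twist":[0,0,-15.2],"offset":[98,-210,-95],"fingers":10},{"twist":[0,0,-15.2],"offset":[112,-240,-95],"fingers":10},{"twist":[0,0,-15.2],"offset":[116,-250,-95],"fingers":10}]'; python3 -m crank '[{"twist":[0,0,0],"offset":[0,0,0],"fingers":10},{"twist":[0,0,0],"offset":[0,0,0],"fingers":10}]'; python3 go.py 97.5 514.5 -406 33
```

```text
time_s: 24.9
tcp_pos: [0.5092, -0.4084, 0.079]
ee_rot: [-0.061, 0.998, -0.002, -0.002]
wrist_force: [0.0, -1.0, -2.1]
opening: 0.0167
grip_force: 60.5
time_s: 25.07
tcp_pos: [0.5147, -0.4016, 0.0789]
ee_rot: [-0.065, 0.998, 0.0, -0.0]
wrist_force: [0.3, 0.9, -1.6]
opening: 0.0167
grip_force: 60.5
t 25.07 tcp [ 514.7 -401.6   78.9] open 16.7 F [ 0.3  0.9 -1.6] grip 61 j7 2.29
twist [ 0.1 -0.  -0.1]
[ 0.7 -4.4 45.9]
```

```bash
python3 -m crank '[{"twist":[0,0,0],"offset":[0.5,-2,8],"fingers":10},{"twist":[0,0,0],"offset":[0.5,-4,22],"fingers":10},{"twist":[0,0,0],"offset":[0.5,-4,36],"fingers":10},{"twist":[0,0,0],"offset":[0.5,-4,44],"fingers":10},{"twist":[0,0,0],"offset":[0.5,-4,46],"fingers":10},{"twist":[0,0,0],"offset":[0.5,-4,46],"fingers":10},{"twist":[0,0,0],"offset":[0.5,-4,46],"fingers":10}]'; python3 go.py 97.5 514.5 -406 28; python3 - <<'E'
from h import *
t,s=take("top"),take("scene"); z=sense()["tcp_pos"][2]+.0142
for c in(s,t):
    for th in(None,200): print(fit([c],"lid_oblong",np.array([.5135,-.406]),z,th))
im=[cv2.resize(c["img"][y-22:y+23,x-22:x+23].astype(np.uint8),(400,400)) for c,(x,y) in((s,(215,318)),(t,(466,195)))]
cv2.imwrite("pics/ob.png",np.hstack(im)[...,::-1])
E
```

```text
time_s: 25.65
tcp_pos: [0.5159, -0.4052, 0.033]
ee_rot: [-0.066, 0.998, 0.0, 0.0]
wrist_force: [-0.0, 0.2, -1.6]
opening: 0.0164
grip_force: 60.5
t 25.65 tcp [ 515.9 -405.2   33. ] open 16.4 F [-0.   0.2 -1.6] grip 61 j7 2.29
twist [0.  0.  0.1]
[ 1.4 -0.6  5. ]
(array([ 530.4, -407. ,    7.6]), np.float64(0.215))
(array([ 532.1, -379.2,   97.5]), np.float64(0.98))
(array([ 514.2, -400. ,    2.9]), np.float64(0.114))
(array([ 323.4, -363.5,   10.3]), np.float64(1.0))
```

View pics/ob.png

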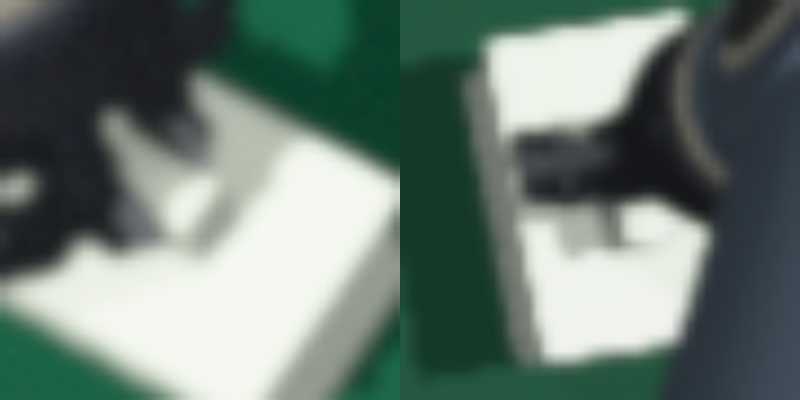

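```bash
python3 - <<'E'
from h import *
t=read_camera("top")
A=ground(t,(453.3,176.8),.057)[:2];B=ground(t,(460.1,213.2),.057)[:2]
d=A-B;L=np.hypot(*d);u=d/L;n=np.array([u[1],-u[0]])
print(A,B,L,np.degrees(np.arctan2(*u[::-1])),(A+B)/2+n*.038)
E
python3 go.py 97.5 514.5 -406 28
```

```text
[ 0.57078536 -0.3615954 ] [ 0.44886061 -0.37754064] 0.12296298481803654 7.450820916498382 [ 0.51475064 -0.40724717]
t 26.0 tcp [ 515.5 -405.7   33.5] open 16.9 F [-0.3  0.5 -2.1] grip 61 j7 2.29
twist [-0.  0.  0.]
[ 1.  -0.1  5.5]
```

```bash
python3 -m crank '[{"twist":[0,0,0],"offset":[1,-0.8,1],"fingers":10},{"twist":[0,0,0],"offset":[1,-0.8,3],"fingers":10},{"twist":[0,0,0],"offset":[1,-0.8,4],"fingers":10},{"twist":[0,0,0],"offset":[1,-0.8,5],"fingers":10},{"twist":[0,0,0],"offset":[1,-0.8,5],"fingers":10}]'; python3 -m crank '[{"twist":[0,0,0],"offset":[0,0,0.5],"fingers":10},{"twist":[0,0,0],"offset":[0,0,1],"fingers":10},{"twist":[0,0,0],"offset":[0,0,1],"fingers":10}]'; python3 -m crank '[{"twist":[0,0,0],"offset":[0,0,0.5],"fingers":10},{"twist":[0,0,0],"offset":[0,0,1],"fingers":10},{"twist":[0,0,0],"offset":[0,0,1],"fingers":10}]'
```

```text
time_s: 26.42
tcp_pos: [0.5142, -0.4063, 0.0276]
ee_rot: [-0.066, 0.998, 0.0, -0.0]
wrist_force: [-0.5, -1.3, -0.8]
opening: 0.0167
grip_force: 60.5
time_s: 26.67
tcp_pos: [0.5145, -0.4065, 0.027]
ee_rot: [-0.066, 0.998, 0.0, 0.0]
wrist_force: [0.0, 0.3, -2.1]
opening: 0.0166
grip_force: 60.6
time_s: 26.92
tcp_pos: [0.5145, -0.4065, 0.0268]
ee_rot: [-0.066, 0.998, 0.0, 0.0]
wrist_force: [-2.2, 1.1, 4.6]
opening: 0.0165
grip_force: 61.4
```

Contact at 26.8 mm, as predicted. Press slightly, release, lift.

```bash
python3 -m crank '[{"twist":[0,0,0],"offset":[0,0,0.3],"fingers":10},{"twist":[0,0,0],"offset":[0,0,0.3],"fingers":20},{"twist":[0,0,0],"offset":[0,0,-0.5],"fingers":32},{"twist":[0,0,0],"offset":[0,0,-1],"fingers":45},{"twist":[0,0,0],"offset":[0,0,-1],"fingers":45},{"twist":[0,0,0],"offset":[0,0,-8],"fingers":45},{"twist":[0,0,0],"offset":[0,0,-25],"fingers":45},{"twist":[0,0,0],"offset":[0,0,-50],"fingers":45},{"twist":[0,0,0],"offset":[0,0,-70],"fingers":45},{"twist":[0,0,0],"offset":[0,0,-70],"fingers":45}]'; python3 go.py 70.4 480 -200 90 436.7 86.4 90
```

```text
time_s: 27.75
tcp_pos: [0.5172, -0.4085, 0.1013]
ee_rot: [-0.065, 0.998, -0.003, 0.004]
wrist_force: [1.6, -0.2, -0.0]
opening: 0.0452
grip_force: 0.0
t 27.75 tcp [ 517.2 -408.5  101.3] open 45.2 F [ 1.6 -0.2 -0. ] grip 0 j7 2.3
twist [-0.3  0.5 27.1]
[  9.7 211.7  10. ]
[ 15.3 501.3   8.2]
```

```bash
python3 -m crank '[{"twist":[0,0,3],"offset":[1,35,0],"fingers":45},{"twist":[0,0,6],"offset":[2,75,0],"fingers":45},{"twist":[0,0,9],"offset":[3,115,0],"fingers":45},{"twist":[0,0,12],"offset":[4,155,0],"fingers":45},{"twist":[0,0,15],"offset":[6,195,0],"fingers":45},{"twist":[0,0,18],"offset":[7,235,0],"fingers":45},{"twist":[0,0,21],"offset":[8,275,0],"fingers":45},{"twist":[0,0,24],"offset":[10,315,0],"fingers":45},{"twist":[0,0,27.1],"offset":[11,355,0],"fingers":45},{"twist":[0,0,27.1],"offset":[12,395,0],"fingers":45},{"twist":[0,0,27.1],"offset":[14,435,0],"fingers":45},{"twist":[0,0,27.1],"offset":[15,470,0],"fingers":45}]'; python3 go.py 70.4 436.7 86.4 60
```

```text
time_s: 28.75
tcp_pos: [0.4371, 0.06, 0.0962]
ee_rot: [0.169, 0.986, 0.0, 0.0]
wrist_force: [0.3, -0.7, -0.3]
opening: 0.0452
grip_force: 0.0
t 28.75 tcp [437.1  60.   96.2] open 45.2 F [ 0.3 -0.7 -0.3] grip 0 j7 0.97
twist [0.  0.  0.1]
[ 9.2 24.8 36.2]
```

```bash
python3 -m crank '[{"twist":[0,0,0],"offset":[7,15,10],"fingers":45},{"twist":[0,0,0],"offset":[9,20,30],"fingers":45},{"twist":[0,0,0],"offset":[9,20,36],"fingers":45},{"twist":[0,0,0],"offset":[9,20,36],"fingers":45},{"twist":[0,0,0],"offset":[9,20,36],"fingers":45},{"twist":[0,0,0],"offset":[9,20,36],"fingers":45}]'; python3 go.py 70.4 436.7 86.4 -16; python3 - <<'E'
from h import *
t,s=take("top"),take("scene")
for n,c0,z in(("lid_wide",(.3705,-.2998),.036),("lid_oblong",(.5135,-.406),.041),("lid_round",(.674,.1634),.048)):
    a=fit([t],n,np.array(c0),z); print(n,a,*[fit([s],n,np.array(c0),z,th) for th in(215,)])
E
```

```text
time_s: 29.25
tcp_pos: [0.4369, 0.0784, 0.0606]
ee_rot: [0.171, 0.985, 0.0, 0.0]
wrist_force: [0.6, 0.7, -0.6]
opening: 0.045
grip_force: 0.0
t 29.25 tcp [436.9  78.4  60.6] open 45.0 F [ 0.6  0.7 -0.6] grip 0 j7 0.91
twist [ 0.   0.  -0.1]
[ 3.   7.4 76.6]
lid_wide (array([ 370.5, -301.5,    0. ]), np.float64(0.062)) (array([ 367.9, -295.9,    0. ]), np.float64(0.099))
lid_oblong (array([ 512.1, -408. ,    6.7]), np.float64(0.136)) (array([ 509.6, -403.6,    6.8]), np.float64(0.072))
lid_round (array([671.8, 163.8,   0. ]), np.float64(0.105)) (array([668.8, 169.5,   0. ]), np.float64(0.188))
```

```bash
python3 -m crank '[{"twist":[0,0,0],"offset":[3,7.4,20],"fingers":45},{"twist":[0,0,0],"offset":[3,7.4,45],"fingers":45},{"twist":[0,0,0],"offset":[3,7.4,65],"fingers":45},{"twist":[0,0,0],"offset":[3,7.4,74],"fingers":45},{"twist":[0,0,0],"offset":[3,7.4,76.5],"fingers":45},{"twist":[0,0,0],"offset":[3,7.4,76.5],"fingers":45},{"twist":[0,0,0],"offset":[3,7.4,76.5],"fingers":25},{"twist":[0,0,0],"offset":[3,7.4,76.5],"fingers":12},{"twist":[0,0,0],"offset":[3,7.4,76.5],"fingers":10},{"twist":[0,0,0],"offset":[3,7.4,76.5],"fingers":10},{"twist":[0,0,0],"offset":[3,7.4,76.5],"fingers":10}]'; python3 go.py 39.4 347.5 310 95
```

```text
time_s: 30.47
tcp_pos: [0.4369, 0.0875, -0.0152]
ee_rot: [0.17, 0.985, 0.0, 0.001]
wrist_force: [-1.4, -0.4, 7.7]
opening: 0.0189
grip_force: 59.6
t 30.47 tcp [436.9  87.5 -15.2] open 18.9 F [-1.4 -0.4  7.7] grip 60 j7 0.86
twist [ 0.1  0.1 31. ]
[ 158.7  179.8 -110.3]
```

```bash
python3 -m crank '[{"twist":[0,0,0],"offset":[0,0,-8],"fingers":10},{"twist":[0,0,0],"offset":[0,0,-25],"fingers":10},{"twist":[0,0,0],"offset":[0,0,-55],"fingers":10},{"twist":[0,0,4],"offset":[8,10,-85],"fingers":10},{"twist":[0,0,9],"offset":[28,31,-100],"fingers":10},{"twist":[0,0,14],"offset":[53,60,-100],"fingers":10},{"twist":[0,0,19],"offset":[78,88,-100],"fingers":10},{"twist":[0,0,24],"offset":[103,116,-100],"fingers":10},{"twist":[0,0,29],"offset":[128,145,-100],"fingers":10},{"twist":[0,0,31],"offset":[148,168,-100],"fingers":10},{"twist":[0,0,31],"offset":[157,178,-100],"fingers":10},{"twist":[0,0,31],"offset":[157,178,-100],"fingers":10}]'; python3 -m crank '[{"twist":[0,0,0],"offset":[0,0,0],"fingers":10},{"twist":[0,0,0],"offset":[0,0,0],"fingers":10},{"twist":[0,0,0],"offset":[0,0,0],"fingers":10}]'; python3 go.py 39.4 347.5 310 38
```

```text
time_s: 31.47
tcp_pos: [0.3456, 0.3117, 0.0843]
ee_rot: [0.424, 0.906, 0.001, -0.001]
wrist_force: [-0.5, -0.0, -1.5]
opening: 0.019
grip_force: 58.9
time_s: 31.72
tcp_pos: [0.3482, 0.3061, 0.0836]
ee_rot: [0.428, 0.904, -0.0, 0.0]
wrist_force: [0.3, 0.6, -2.2]
opening: 0.0188
grip_force: 58.9
t 31.72 tcp [348.2 306.1  83.6] open 18.8 F [ 0.3  0.6 -2.2] grip 59 j7 -0.17
twist [-0.   0.  -0.1]
[ 3.5  1.9 45.6]
```

```bash
python3 -m crank '[{"twist":[0,0,0],"offset":[3,2,8],"fingers":10},{"twist":[0,0,0],"offset":[3,2,25],"fingers":10},{"twist":[0,0,0],"offset":[3,2,40],"fingers":10},{"twist":[0,0,0],"offset":[3,2,47],"fingers":10},{"twist":[0,0,0],"offset":[3,2,49],"fingers":10},{"twist":[0,0,0],"offset":[3,2,50],"fingers":10},{"twist":[0,0,0],"offset":[3,2,50],"fingers":10}]'; python3 go.py 39.4 347.5 310 32
```

```text
time_s: 32.3
tcp_pos: [0.3477, 0.3114, 0.0338]
ee_rot: [0.427, 0.904, 0.0, 0.0]
wrist_force: [0.3, 0.0, -1.6]
opening: 0.0188
grip_force: 58.9
t 32.3 tcp [347.7 311.4  33.8] open 18.8 F [ 0.3  0.  -1.6] grip 59 j7 -0.2
twist [ 0. -0. -0.]
[-0.9 -1.   1.8]
```

```bash
python3 -m crank '[{"twist":[0,0,0],"offset":[-0.9,-1,1],"fingers":10},{"twist":[0,0,0],"offset":[-0.9,-1,1.8],"fingers":10},{"twist":[0,0,0],"offset":[-0.9,-1,1.8],"fingers":10}]'; python3 -m crank '[{"twist":[0,0,0],"offset":[0,0,0.5],"fingers":10},{"twist":[0,0,0],"offset":[0,0,1],"fingers":10},{"twist":[0,0,0],"offset":[0,0,1],"fingers":10}]'; python3 -m crank '[{"twist":[0,0,0],"offset":[0,0,0.5],"fingers":10},{"twist":[0,0,0],"offset":[0,0,1],"fingers":10},{"twist":[0,0,0],"offset":[0,0,1],"fingers":10}]'
```

```text
time_s: 32.55
tcp_pos: [0.3474, 0.31, 0.0321]
ee_rot: [0.427, 0.904, 0.0, 0.0]
wrist_force: [-0.5, -1.6, -2.0]
opening: 0.0189
grip_force: 58.9
time_s: 32.8
tcp_pos: [0.3472, 0.31, 0.0309]
ee_rot: [0.427, 0.904, 0.0, -0.0]
wrist_force: [0.3, 0.1, -1.7]
opening: 0.0189
grip_force: 58.9
time_s: 33.05
tcp_pos: [0.3472, 0.3101, 0.0308]
ee_rot: [0.427, 0.904, 0.0, 0.0]
wrist_force: [-2.5, -1.9, 8.4]
opening: 0.0186
grip_force: 60.3
```

Contact at 30.8 mm, as predicted. Release, lift, retreat and measure all four.

```bash
python3 -m crank '[{"twist":[0,0,0],"offset":[0,0,0],"fingers":20},{"twist":[0,0,0],"offset":[0,0,-0.5],"fingers":32},{"twist":[0,0,0],"offset":[0,0,-1],"fingers":45},{"twist":[0,0,0],"offset":[0,0,-1],"fingers":45},{"twist":[0,0,0],"offset":[0,0,-8],"fingers":45},{"twist":[0,0,0],"offset":[0,0,-25],"fingers":45},{"twist":[0,0,0],"offset":[0,0,-60],"fingers":45},{"twist":[0,0,0],"offset":[0,0,-100],"fingers":45},{"twist":[0,0,0],"offset":[0,0,-130],"fingers":45},{"twist":[0,0,0],"offset":[0,0,-160],"fingers":45},{"twist":[0,0,0],"offset":[0,0,-160],"fingers":45}]'; python3 go.py 39.4 320 560 190
```

```text
time_s: 33.97
tcp_pos: [0.35, 0.3129, 0.1962]
ee_rot: [0.427, 0.904, 0.006, 0.002]
wrist_force: [1.0, -0.2, -0.1]
opening: 0.0451
grip_force: 0.0
t 33.97 tcp [350.  312.9 196.2] open 45.1 F [ 1.  -0.2 -0.1] grip 0 j7 -0.15
twist [ 0.7 -0.1  0. ]
[209.9 133.6   8.1]
```

```bash
python3 -m crank '[{"twist":[0,0,0],"offset":[30,19,0],"fingers":45},{"twist":[0,0,0],"offset":[63,40,0],"fingers":45},{"twist":[0,0,0],"offset":[96,61,0],"fingers":45},{"twist":[0,0,0],"offset":[129,82,0],"fingers":45},{"twist":[0,0,0],"offset":[162,103,0],"fingers":45},{"twist":[0,0,0],"offset":[195,124,0],"fingers":45},{"twist":[0,0,0],"offset":[210,134,0],"fingers":45},{"twist":[0,0,0],"offset":[210,134,0],"fingers":45},{"twist":[0,0,0],"offset":[210,134,0],"fingers":45}]'; cat > joint.py <<'E'
from h import *
cams=dict(top=take("top",4),scene=take("scene",4)); cams["both"]=None
for ln,dn,d0,h in(("lid_wide","dish_wide",(.3705,-.2998,0),.04),("lid_oblong","dish_oblong",(.5135,-.406,.125),.045),("lid_round","jar_round",(.674,.1634,0),.052),("lid_square","dish_square",(.3475,.31,.69),.05)):
    for cn in("top","scene"):
        c=cams[cn]; a0=np.r_[d0,d0]
        parts=lambda p:[hull(c,P[dn][0],0,h,*p[:3]),hull(c,P[ln][0],h,h+.006,*p[3:])]
        al=np.vstack(parts(a0)); o=np.floor(al.min(0)-8).astype(int); e=np.ceil(al.max(0)+8).astype(int)
        g=c["img"][o[1]:e[1],o[0]:e[0],0].astype(np.float32); G=cv2.resize(g,None,fx=S,fy=S,interpolation=cv2.INTER_CUBIC)
        best=[]
        for w in(.35,.5):
            t=np.percentile(g,10)*(1-w)+np.percentile(g,90)*w
            if ln=="lid_square" and cn=="scene": t=165
            k,_=cv2.findContours((G>t).astype(np.uint8),cv2.RETR_EXTERNAL,cv2.CHAIN_APPROX_NONE)
            m=np.zeros(G.shape,np.uint8); cv2.drawContours(m,[max(k,key=cv2.contourArea)],-1,1,-1)
            def cost(p):
                r=np.zeros_like(m)
                for q in parts(p): cv2.fillConvexPoly(r,np.round(((q-o+.5)*S-.5)*16).astype(np.int32),1,cv2.LINE_8,4)
                return np.count_nonzero(r!=m)/m.sum()
            sx=np.vstack([a0]+[a0+v*np.eye(6)[i] for i,v in enumerate((.006,.006,.08,.006,.006,.08))])
            r=minimize(cost,a0,method="Nelder-Mead",options=dict(initial_simplex=sx,xatol=1e-4,fatol=1e-5,maxiter=1500,adaptive=True))
            p=r.x*[1e3,1e3,57.3]*2
            print(ln,cn,"dish",p[:3].round(1),"lid",p[3:].round(1),"diff",(p[3:]-p[:3]).round(1),round(r.fun,3))
E
python3 joint.py
```

```text
time_s: 34.72
tcp_pos: [0.3165, 0.5577, 0.1889]
ee_rot: [0.426, 0.905, -0.001, -0.0]
wrist_force: [-0.3, -1.4, 0.5]
opening: 0.0452
grip_force: 0.0Traceback (most recent call last):
  File "joint.py", line 21, in <module>
    p=r.x*[1e3,1e3,57.3]*2
      ~~~^~~~~~~~~~~~~~~
ValueError: operands could not be broadcast together with shapes (6,) (3,)
```

```bash
sed -i 's/r.x\*\[1e3,1e3,57.3\]\*2/r.x*([1e3,1e3,57.3]*2)/' joint.py; python3 joint.py
```

```text
lid_wide top dish [ 372.1 -301.4    3.8] lid [ 370.6 -302.3   -0.4] diff [-1.5 -0.9 -4.2] 0.032
lid_wide top dish [ 374.5 -306.5    1.7] lid [ 370.5 -300.4    4.6] diff [-4.   6.2  3. ] 0.013
lid_wide scene dish [ 367.4 -296.6    3.4] lid [ 366.8 -295.7   -0.5] diff [-0.7  0.8 -4. ] 0.029
lid_wide scene dish [ 364.7 -295.9    4.9] lid [ 368.3 -296.2    1.2] diff [ 3.6 -0.3 -3.7] 0.024
lid_oblong top dish [ 520.1 -408.     7.6] lid [ 511.  -409.4    7.1] diff [-9.1 -1.4 -0.4] 0.022
lid_oblong top dish [ 520.  -413.6    7.2] lid [ 512.  -408.2    7.2] diff [-8.   5.4 -0.1] 0.016
lid_oblong scene dish [ 512.3 -404.9    7.9] lid [ 509.3 -402.5    7.8] diff [-3.   2.4 -0.1] 0.015
lid_oblong scene dish [ 509.2 -404.1    7.8] lid [ 510.6 -403.3    7.5] diff [ 1.4  0.8 -0.3] 0.011
lid_round top dish [677.5 158.1   4.8] lid [6.733e+02 1.652e+02 1.000e-01] diff [-4.3  7.1 -4.7] 0.035
lid_round top dish [677.4 161.7   3.9] lid [673.1 163.6   1.3] diff [-4.4  1.9 -2.6] 0.016
lid_round scene dish [672.  163.8   1.7] lid [670.8 170.8  -1.5] diff [-1.1  7.  -3.2] 0.045
lid_round scene dish [670.8 166.4   3.6] lid [671.2 169.   -1.2] diff [ 0.4  2.5 -4.7] 0.044
lid_square top dish [356.2 310.7  39.9] lid [346.8 309.7  38.3] diff [-9.5 -1.  -1.6] 0.022
lid_square top dish [355.1 310.8  39.4] lid [347.4 309.2  39.3] diff [-7.7 -1.5 -0.1] 0.012
lid_square scene dish [344.8 314.4  38.8] lid [346.8 313.2  39.5] diff [ 2.  -1.2  0.7] 0.05
lid_square scene dish [344.8 314.4  38.8] lid [346.8 313.2  39.5] diff [ 2.  -1.2  0.7] 0.05
```

```bash
python3 -c "
from rig import *
print(sense()['time_s'],hand_in())"
```

```text
the job is handed in; nothing more can be done
35.5167 None
```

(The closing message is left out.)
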